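Unstack the terracotta pots onto the plant ledge and dampen them

ROBOT

A 6-joint arm with a two-finger parallel gripper is mounted at the origin on the work surface. World frame = base frame: x ahead of the robot, y to its left, z up, the work surface at z = 0. Lengths are in m, angles in degrees, forces in N, time in s.
With the tool pointing down it reaches from about 0.3 to 0.75 m from the base axis. Payload 8.5 kg.
Tool frame: the origin (TCP) lies at the very end of the fingers, on their centre line; the grasp point (between the pads) lies 19 mm behind it; z points along the fingers, y is the line along which they close (so a half turn about z gives the same grasp; the last joint's range is limited). The gripper opens to 85 mm and grips with 20 to 120 N. Pads are 22 mm wide; open, the fingers measure 114 mm over their backs; the gripper's body (76 mm by 85 mm) begins 54 mm behind the grasp point. The pads swing forward as they close: fully open they stand 13 mm farther back than shut.
Start: joints at [60.029, 21.807, 74.336, -0, 83.858, -12.336], TCP at [0.167, 0.524, 0.231] pointing down, gripper open.
Joint ranges: [-178.18, 178.18], [-50.72, 133.34], [12.68, 142.11], [-81.47, 261.47], [9.98, 163.14], [-165.26, 165.26]. Speed limits (degrees/s): [136.94, 136.94, 180, 180, 180, 180].

INTERFACE

Orientations are given as a 3x3 rotation matrix whose columns are the frame's x, y, z axes.
In Python, from rig import observe, cams, ticket gives the robot as it stands.
- The arm moves only by the tool move_arm, never from a script. Its arguments are lists of equal length, an entry for each row: "jaw": the finger opening in cm, from 0 to 8.54; "dp": the shift along the tool's x, y, z in cm, a list of three; "turn": the turn, a rotation vector about the tool's x, y, z in rad, a list of three. In form: {"jaw": [jaw, ...], "dp": [[tx, ty, tz], ...], "turn": [[wx, wy, wz], ...]}. A call has 1 to 12 rows; each row shifts and turns the commanded pose from where the row before left it, along the tool's axes as they then stand; what a row does not reach is not made up. A row lasts 1/12 s, in which the tool goes at most 41.7 mm and 7.16 degrees, less where a joint would pass 70% of its speed; a pose out of reach is approached as far as the arm can. A call is refused whole if a number of a shift passes 4.17 or a number of a turn 0.125, either way. A call with a gripper value outside its range is refused whole. The fingers move at their own pace and stop on an object; "force" is the grip in N (left out, the last holds). Time passes only in rows, so rows that do not move let the fingers close. It gives the time, the measured TCP pose, the force, the opening and the grip force at its end, in the units of the state.
- observe(): the state, without advancing time (a new reading comes with each control period).
- cams.get_image(name): name is "side" or "top"; returns (picture, depth): 384x512x3 uint8, red, green, blue; 384x512 float32, m along the optical axis (not along the pixel's ray), 0 where there is no reading.
- cams.calibration(name): a dict with "vertical_fov" (degrees; the focal length in pixels is half the picture's height over the tangent of half this angle, whatever the lens; pixels are square), "cx", "cy" (the principal point, pixels), "k1" (the pictures are not rectified: a ray, as slopes to the right and down, at radius r is drawn at 1 + k1 r^2 times it, then the intrinsics apply), "view" (4x4, takes a point from world to camera coordinates). Camera axes: x right, y up, looking along -z (the intrinsics and any distortion apply to the point x, -y, -z); pixel columns grow to the right and rows downward; lengths in m; the calibration is good to about 2 mm. A picture is of the moment at which its call begins. calibration takes no time and is no camera call.
- ticket.close_job(): hands the job in; it is judged then, once.
Trained networks look in the newest picture that a camera, given by its name, has taken for a name from the list of things; names that differ only in an ending like _2 or _b are one class to them, and where a whole thing is asked for, a point or a joint stands for the part that bears it (a point fixed in the world has none). Each returns a list of dicts, best first, with "p" (0 to 1); they miss things now and then, are a little off and sometimes report something else, mostly with a low value. They report only what shows in the picture. A call takes as long as a camera call. They do not tell look-alikes from the thing itself.
- cams.spot_in(camera, query): "box" ([centre column, centre row, width, height] as shares, 0 to 1, of the picture: columns of its width, rows of its height, round what is visible of it).
- cams.outline_of(camera, query): "mask" (384x512 bool, what is visible of it) and "box" ([centre column, centre row, width, height] as shares, 0 to 1, of the picture: columns of its width, rows of its height, round what is visible of it).
- cams.mark_of(camera, query): "location" ([column, row] as shares, 0 to 1, of the picture: columns of its width, rows of its height: a listed point, or the origin of a listed thing).
The state is a dict: "time_s": time; "q": joint angles; "qvel": joint speeds; "joint_efforts": joint torques, N m; "position": TCP position; "tool_rot": TCP orientation; "ft_force": force on the tool from outside, world axes, zero at the start; "wrist_torque": the same for the moment, N m; "grip_width": finger opening in m; "gripper_force": force on a finger pad.
Only numpy, scipy, OpenCV 4.12 (cv2) and the standard library are available. Lean on these libraries where they do the work, as an engineer would, in place of code of your own. Each camera call takes 0.05 s, during which the arm holds its last target. There are 200 camera calls.

TASK

Ready the terracotta pots for planting: lift them straight off the two nested stacks, leaving the white planters at the bottom where they are on the desk, and stand every terracotta pot upright by itself on the narrow raised wooden ledge. Then take the plant mister and dampen each pot, first those from the stack on the round saucer, then those from the stack on the square board, both in the order from the top of the stack down: point the nozzle squarely at the middle of the pot from about 15 cm away and hold it still for two seconds (there is nothing to squeeze). Finally stand the mister back on its cork coaster, and do not push the other things on the desk about.

Things in the scene. Friction and masses are not known exactly. Their poses are not given: they have to be found in the camera images.
- potA1: square terracotta pot, one of up to five alike, 0.13 kg, 60 mm tall: foot 42 mm square, 4.6 mm walls widening to 56 mm, rim band 64 mm square from 42 to 60 mm up, mouth 53 mm. Origin: centre of the foot; z up, x and y square to its faces. Top of the saucer stack; may be absent (None). Nested, it stands 28 mm above the pot below, rims 10 mm apart, held by friction of the tapered walls.
- potA2: square terracotta pot, one of up to five alike, 0.13 kg, 60 mm tall: foot 42 mm square, 4.6 mm walls widening to 56 mm, rim band 64 mm square from 42 to 60 mm up, mouth 53 mm. Origin: centre of the foot; z up, x and y square to its faces. Lowest of the saucer stack, in the saucer planter. Nested, it stands 28 mm above the pot below, rims 10 mm apart, held by friction of the tapered walls.
- potB1: square terracotta pot, one of up to five alike, 0.13 kg, 60 mm tall: foot 42 mm square, 4.6 mm walls widening to 56 mm, rim band 64 mm square from 42 to 60 mm up, mouth 53 mm. Origin: centre of the foot; z up, x and y square to its faces. Top of the board stack; may be absent (None). Nested, it stands 28 mm above the pot below, rims 10 mm apart, held by friction of the tapered walls.
- potB2: square terracotta pot, one of up to five alike, 0.13 kg, 60 mm tall: foot 42 mm square, 4.6 mm walls widening to 56 mm, rim band 64 mm square from 42 to 60 mm up, mouth 53 mm. Origin: centre of the foot; z up, x and y square to its faces. Middle of the board stack. Nested, it stands 28 mm above the pot below, rims 10 mm apart, held by friction of the tapered walls.
- potB3: square terracotta pot, one of up to five alike, 0.13 kg, 60 mm tall: foot 42 mm square, 4.6 mm walls widening to 56 mm, rim band 64 mm square from 42 to 60 mm up, mouth 53 mm. Origin: centre of the foot; z up, x and y square to its faces. Lowest of the board stack, in the board planter. Nested, it stands 28 mm above the pot below, rims 10 mm apart, held by friction of the tapered walls.
- potA1_mid (a point): middle of potA1, on its axis 30 mm above its foot: the point to aim the mister at
- potA2_mid (a point): middle of potA2, on its axis 30 mm above its foot: the point to aim the mister at
- potB1_mid (a point): middle of potB1, on its axis 30 mm above its foot: the point to aim the mister at
- potB2_mid (a point): middle of potB2, on its axis 30 mm above its foot: the point to aim the mister at
- potB3_mid (a point): middle of potB3, on its axis 30 mm above its foot: the point to aim the mister at
- saucer_planter: white pot shaped like the others, fixed on a round white saucer 105 mm across; weighted, 1.5 kg in all, loose on the desk, carrying a stack. Origin: centre of its underside; the pot's foot is 4 mm up, its rim 64 mm, and a pot nested in it has its foot 32 mm up. Pressed down, nested pots wedge and one may drag the next along; reseat and twist a little to free it
- board_planter: white pot shaped like the others, fixed on a square dark wooden board 104 mm wide and 14 mm thick; weighted, 1.5 kg in all, loose on the desk, carrying a stack. Origin: centre of its underside; the pot's foot is 10 mm up, its rim 70 mm, and a pot nested in it has its foot 38 mm up. Pressed down, nested pots wedge and one may drag the next along; reseat and twist a little to free it
- mister: plant mister, standing: round amber bottle, 90 mm across near its heavy base, 60 mm at 75 mm up, a 33 mm collar at 109 mm; on it a black spray head: a bar 72 mm long (x -26 to +46), 26 mm wide (y), from 117 to 147 mm up, nozzle at its +x end. Origin: centre of the underside; z up, x the spraying direction. Loose, 0.36 kg; grip the head's two flat sides
- nozzle (a point): mouth of the mister's nozzle: 56 mm ahead (+x) of the bottle's axis and 132 mm above its underside; its x axis is the spraying direction, axes as the mister's
- coaster: round cork coaster, 124 mm across, 4 mm thick, fixed on the desk; the mister stands on it. Origin: centre of its underside
- ledge_top (a point): centre of the top face of the narrow wooden ledge, a fixed plank 60 mm wide (x) and 460 mm long (y) with its top 175 mm above the desk, on two end panels; x across, y along, z up
- trowel: hand trowel lying flat, 245 mm long along its x, up to 25 mm high, blade 55 mm wide; origin under its middle. Bystander, loose
- dibber: wooden planting stick lying along its x, 175 mm long, 22 mm thick. Bystander, loose; origin centre of its underside
- succulent: succulent in a white pot, 76 mm across, about 95 mm tall. Bystander, loose; origin centre of its underside
- pencil_cup: metal pencil cup 72 mm across, 95 mm tall, pencils to 170 mm. Bystander, loose; origin centre of its underside
- jar: closed glass jar 80 mm across, 87 mm tall. Bystander, loose; origin centre of its underside
- twine: spool of twine 64 mm across, 60 mm tall. Bystander, loose; origin centre of its underside
Things that resemble listed ones, but are neither listed nor needed, are in the scene too. What is shaped like the saucer_planter but yellow is not meant.

How it is judged:
By the outcome, as a careful person would: the job done as asked, in the order asked, and still so for the second after the job is handed in, with the robot touching nothing.
Of potA1, potB1 only 1 to 2 are there at a start; the rules pass over those that are not, and their reading is None.
At some moment in a run one of mister may be knocked a few centimetres aside while the robot is not near it.
It also fails if it takes over 210 s, if anything falls off the work surface, if the arm or the gripper's body presses on something with over 40 N, if the wrist force passes 120 N, or if a joint passes its speed limit or range.

## Working session

There is one attempt and no reset: what is moved stays moved. The work goes in short steps, Python scripts to look and compute and a tool call to move; the robot and the scene stay as the last step left them, time stands still between calls to the robot, and variables do not carry over. Pictures are saved under pics/ and viewed, at most 14 in all, crops included, and the job is handed in when it is done.

Besides the shell and the picture viewer there is one more tool, called after ">>>" by a JSON object that holds its "name" and its "arguments". move_arm: Moves the arm, as the interface text tells. Its arguments: {"type":"object","properties":{"jaw":{"type":"array","items":{"type":"number"}},"dp":{"type":"array","items":{"type":"array","items":{"type":"number"}}},"turn":{"type":"array","items":{"type":"array","items":{"type":"number"}}},"force":{"type":"number"}},"required":["jaw","dp","turn"]}

```bash
ls; mkdir -p pics; cat > h.py <<'E'
import numpy as np, cv2
from rig import observe, cams, ticket
def cal(n):
    c=cams.calibration(n); f=192/np.tan(np.radians(c['vertical_fov'])/2); return c,f,np.array(c['view'])
def cloud(n,dep):
    c,f,V=cal(n); v,u=np.mgrid[0:384,0:512]
    a=(u-c['cx'])/f; b=(v-c['cy'])/f; x,y=a.copy(),b.copy()
    for _ in range(15):
        s=1+c['k1']*(x*x+y*y); x,y=a/s,b/s
    P=np.stack([x*dep,-y*dep,-dep],-1)
    W=(P-V[:3,3])@V[:3,:3]
    W[dep<=0]=np.nan
    return W
def proj(n,p):
    c,f,V=cal(n); q=np.asarray(p)@V[:3,:3].T+V[:3,3]; x=q[...,0]/-q[...,2]; y=-q[...,1]/-q[...,2]
    s=1+c['k1']*(x*x+y*y); return np.stack([c['cx']+f*x*s,c['cy']+f*y*s],-1)
def snap(n,save=None,scale=1.5):
    im,d=cams.get_image(n)
    if save: cv2.imwrite('pics/'+save,cv2.resize(im[:,:,::-1],None,fx=scale,fy=scale,interpolation=cv2.INTER_CUBIC))
    return im,d,cloud(n,d)
E
python3 - <<'E'
from h import *
for n in('side','top'):
    im,d,W=snap(n,n+'0.png'); np.savez(n+'0.npz',im=im,d=d,W=W)
    c,f,V=cal(n); print(n,c['vertical_fov'],c['k1'],(-V[:3,:3].T@V[:3,3]).round(3),(-V[2,:3]).round(3))
print(observe())
E
```

```text
pics
side 49.863768419072834 -0.141116176144527 [ 0.112 -0.797  0.918] [ 0.321  0.681 -0.658]
top 46.624763779807544 -0.08152427143225775 [ 0.318 -0.003  1.535] [ 0.116  0.    -0.993]
{'time_s': 0.1, 'q': array([ 6.00296601e+01,  2.18379394e+01,  7.43787617e+01, -9.37335092e-05,
        8.38585478e+01, -1.23381643e+01]), 'qvel': array([-0.01739565,  0.03722424, -0.14270216, -0.08468907,  0.0391666 ,
       -0.03064644]), 'joint_efforts': array([ 3.89269771e-03, -4.49218726e+01, -2.31655544e+01, -1.90859196e-04,
        3.68618552e-03, -1.04621738e-04]), 'position': array([0.16648967, 0.52392371, 0.23077564]), 'tool_rot': array([[-9.53020678e-01,  3.02904538e-01, -6.54672254e-04],
       [ 3.02905117e-01,  9.53020038e-01, -1.13853849e-03],
       [ 2.79047301e-04, -1.28335430e-03, -9.99999138e-01]]), 'ft_force': array([ 0.52592954,  0.65398227, -0.10403049]), 'wrist_torque': array([-0.00014968,  0.0581922 , -0.00190766]), 'gripper_force': 0.0, 'grip_width': 0.08530382550202216}
```

View pics/side0.png

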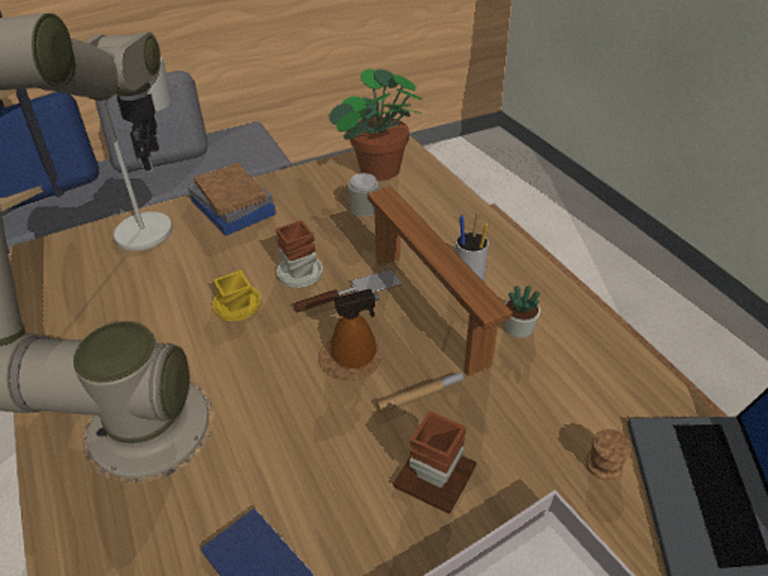

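View pics/top0.png

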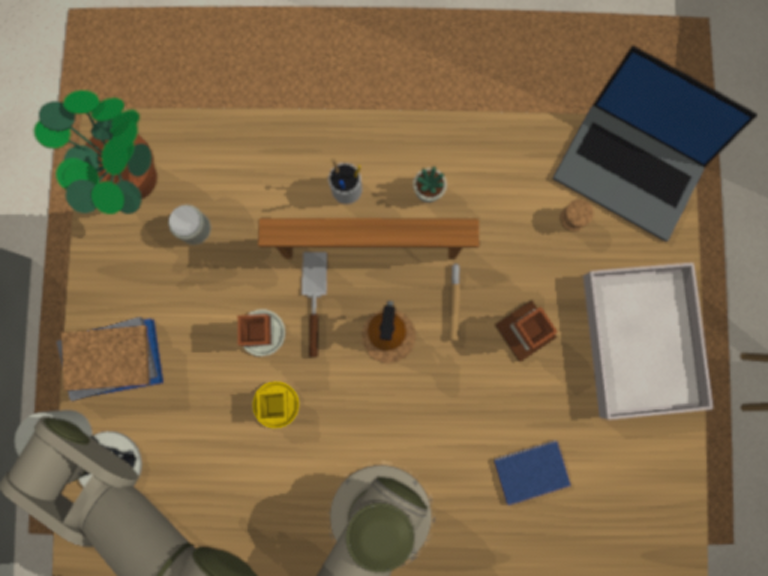

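The side picture shows the saucer stack at about (298,255) and the board stack at about (437,460). The mister is at (354,330), the yellow decoy at (235,295), and the ledge runs from (370,195) to (510,315). I'll measure these and look at enlarged crops of both stacks.

```bash
python3 - <<'E'
from h import *
S=np.load('side0.npz');T=np.load('top0.npz')
a=S['im'][135:200,170:235];b=S['im'][265:345,255:325]
o=np.hstack([cv2.resize(x[:,:,::-1],(400,400),interpolation=cv2.INTER_CUBIC) for x in(a,b)]);cv2.imwrite('pics/crop0.png',o)
allp=np.vstack([T['W'].reshape(-1,3),S['W'].reshape(-1,3)]); col=np.vstack([T['im'].reshape(-1,3),S['im'].reshape(-1,3)]).astype(int)
g=~np.isnan(allp[:,0]);allp=allp[g];col=col[g]
W=T['W']
def at(u,v):
    u,v=int(u/1.5),int(v/1.5); return np.nanmedian(W[v-1:v+2,u-1:u+2].reshape(-1,3),0).round(3)
for n,p in dict(saucer=(262,333),A=(255,330),B=(527,330),ledge=(368,232),mist=(388,322),desk=(420,420),jar=(187,222),cup=(345,180),succ=(430,182),twine=(576,213),yellow=(275,405)).items(): print(n,at(*p))
def reg(name,u0,u1,v0,v1):
    w=W[int(v0/1.5):int(v1/1.5),int(u0/1.5):int(u1/1.5)].reshape(-1,3); w=w[~np.isnan(w[:,0])]
    return w
for n,r in dict(A=(238,272,312,348),B=(496,556,302,360),L=(250,490,210,255),M=(360,420,295,365)).items():
    w=reg(n,*r); zs=np.sort(w[:,2]); print(n,'z hi',zs[[-1,-5,-20,-50]].round(3))
    top=w[w[:,2]>zs[-5]-.012]; print('  top',len(top),top.mean(0).round(4),top.min(0).round(3),top.max(0).round(3), cv2.minAreaRect((top[:,:2]*1000).astype(np.float32)))
# ledge
w=reg('L',250,490,210,255); l=w[abs(w[:,2]-.175)<.008]; print('ledge',l[:,2].mean(),cv2.minAreaRect((l[:,:2]*1000).astype(np.float32)))
for n in('side','top'):
    for q in('coaster','mister','saucer_planter','board_planter'):
        r=cams.mark_of(n,q)
        print(n,q,[(round(x['p'],2),(np.array(x['location'])*[512,384]).round(1)) for x in r[:3]])
E
```

```text
saucer [0.399 0.268 0.064]
A [0.405 0.281 0.067]
B [ 0.414 -0.317  0.072]
ledge [0.608 0.034 0.175]
mist [ 0.423 -0.009  0.153]
desk [ 0.21  -0.088 -0.   ]
jar [0.641 0.441 0.088]
cup [0.74  0.088 0.093]
succ [ 0.749 -0.1    0.063]
twine [ 0.682 -0.438  0.059]
yellow [0.239 0.241 0.01 ]
A z hi [0.129 0.125 0.123 0.121]
  top 161 [0.4048 0.2775 0.1193] [0.372 0.244 0.113] [0.438 0.311 0.129] ((404.5824890136719, 277.389404296875), (64.4472885131836, 66.18669891357422), 2.8077361583709717)
B z hi [0.132 0.13  0.129 0.127]
  top 171 [ 0.4176 -0.3258  0.1248] [ 0.376 -0.364  0.118] [ 0.461 -0.282  0.132] ((417.8622131347656, -326.0314025878906), (64.85034942626953, 65.82695007324219), 34.094566345214844)
L z hi [0.187 0.183 0.182 0.181]
  top 2608 [0.6074 0.0332 0.1755] [ 0.575 -0.194  0.171] [0.64  0.263 0.187] ((606.75830078125, 34.549896240234375), (60.81882858276367, 456.9540710449219), 0.8750863671302795)
M z hi [0.159 0.156 0.154 0.153]
  top 186 [ 0.4227 -0.0108  0.151 ] [ 0.386 -0.025  0.144] [0.458 0.003 0.159] ((422.4806823730469, -10.757865905761719), (25.505043029785156, 71.69844055175781), 83.72737884521484)
ledge 0.17506181423735642 ((607.0543212890625, 34.696624755859375), (61.77105712890625, 457.2888488769531), 0.946114182472229)
side coaster [(0.57, array([231.3, 237.2])), (0.49, array([403.4, 309. ]))]
side mister [(0.69, array([236.3, 233.8]))]
side saucer_planter [(0.65, array([199.6, 182.9])), (0.62, array([157.5, 200.7])), (0.51, array([292.4, 303.6]))]
side board_planter [(0.75, array([289.4, 318.4]))]
top coaster [(0.72, array([260.9, 226.9]))]
top mister [(0.88, array([258.7, 219. ])), (0.38, array([353.8, 218.9]))]
top saucer_planter [(0.71, array([173.1, 220.9])), (0.64, array([183.5, 268.7])), (0.39, array([167.6, 218.8]))]
top board_planter [(0.85, array([349. , 220.4]))]
```

View pics/crop0.png

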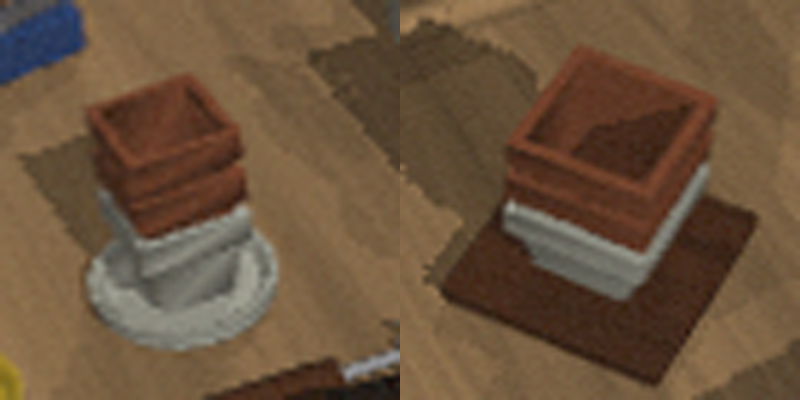

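The crops confirm the targets. The white pot on the round saucer (side picture 298,265) holds two terracotta pots, and the other saucer-shaped thing at (235,295) is yellow, so it is the decoy. The white pot on the dark board (437,470) also holds two. The rim heights of 0.120 and 0.126 match potA1, potA2, potB2 and potB3, so potB1 is absent.

```bash
cat >> h.py <<'E'
def plan(p,az=None,up=True):
    """totals: turn (rad, about tool xyz) then shift (cm, in tool axes after the turn)"""
    from scipy.spatial.transform import Rotation as R
    o=observe(); M=np.array(o['tool_rot']); x=np.array(o['position'])
    if az is None: G=M
    else:
        cur=np.degrees(np.arctan2(M[1,1],M[0,1])); az=cur+(az-cur+90)%180-90
        t=np.radians(az); y=np.array([np.cos(t),np.sin(t),0]); z=np.array([0,0,-1.]); G=np.c_[np.cross(y,z),y,z]
    w=R.from_matrix(M.T@G).as_rotvec(); d=G.T@(np.array(p)-x)*100
    print('t',round(o['time_s'],2),'pos',x.round(4),'q6',o['q'][5].round(1),'| turn',w.round(3),'shift',d.round(2))
E
python3 - <<'E'
from h import *
plan([.4045,.2775,.19],2.8)
E
```

```text
t 0.5 pos [0.1666 0.5241 0.2313] q6 -12.3 | turn [-0.     0.     1.214] shift [-25.79  22.56   4.13]
```

>>> {"name": "move_arm", "arguments": {"jaw": [8.54,8.54,8.54,8.54,8.54,8.54,8.54,8.54,8.54,8.54], "dp": [[0,0,0],[0,0,0],[0,0,0],[0,0,0],[0,0,0],[0,0,0],[0,0,0],[0,0,0],[0,0,0],[0,0,0]], "turn": [[0,0,0.1214],[0,0,0.1214],[0,0,0.1214],[0,0,0.1214],[0,0,0.1214],[0,0,0.1214],[0,0,0.1214],[0,0,0.1214],[0,0,0.1214],[0,0,0.1214]], "force": 30}}

```text
time_s: 1.33
position: [0.1666, 0.5241, 0.2313]
tool_rot: [[-0.043, 0.999, 0.0], [0.999, 0.043, 0.0], [0.0, 0.0, -1.0]]
ft_force: [-0.1, 0.1, -0.1]
grip_width: 0.0856
gripper_force: 0.0
```

>>> {"name": "move_arm", "arguments": {"jaw": [8.54,8.54,8.54,8.54,8.54,8.54,8.54,8.54,8.54,8.54,8.54,8.54], "dp": [[-2.58,2.26,0.3],[-2.58,2.26,0.3],[-2.58,2.26,0.3],[-2.58,2.26,0.3],[-2.58,2.26,0.3],[-2.58,2.26,0.3],[-2.58,2.26,0.3],[-2.58,2.26,0.4],[-2.58,2.26,0.4],[-2.58,2.26,0.4],[0,0,0.4],[0,0,0]], "turn": [[0,0,0],[0,0,0],[0,0,0],[0,0,0],[0,0,0],[0,0,0],[0,0,0],[0,0,0],[0,0,0],[0,0,0],[0,0,0],[0,0,0]]}}

```text
time_s: 2.33
position: [0.4056, 0.2764, 0.1936]
tool_rot: [[-0.046, 0.999, -0.001], [0.999, 0.046, -0.0], [-0.0, -0.001, -1.0]]
ft_force: [0.2, 0.3, 0.0]
grip_width: 0.0853
gripper_force: 0.0
```

```bash
python3 - <<'E'
from h import *
plan([.4045,.2775,.090],2.8)
E
```

```text
t 2.33 pos [0.4056 0.2764 0.1936] q6 17.8 | turn [-0.001  0.    -0.003] shift [ 0.11 -0.1  10.36]
```

>>> {"name": "move_arm", "arguments": {"jaw": [8.54,8.54,8.54,8.54,8.54,8.54,8.54,5.8,5.8,5.8,5.8,5.8], "dp": [[0.1,-0.1,2.2],[0,0,2.2],[0,0,2.2],[0,0,1.8],[0,0,1.2],[0,0,0.7],[0,0,0],[0,0,0],[0,0,0],[0,0,0],[0,0,0],[0,0,0]], "turn": [[0,0,0],[0,0,0],[0,0,0],[0,0,0],[0,0,0],[0,0,0],[0,0,0],[0,0,0],[0,0,0],[0,0,0],[0,0,0],[0,0,0]], "force": 40}}

```text
time_s: 3.33
position: [0.4049, 0.279, 0.0925]
tool_rot: [[-0.049, 0.999, 0.003], [0.999, 0.049, 0.002], [0.001, 0.003, -1.0]]
ft_force: [1.7, 2.5, 6.9]
grip_width: 0.0632
gripper_force: 47.2
```

```bash
python3 - <<'E'
from h import *
o=observe(); print(o['grip_width'],o['gripper_force'],o['ft_force'],o['position'])
im,d,W=snap('side'); cv2.imwrite('pics/g1.png',cv2.resize(im[110:220,150:290,::-1],None,fx=4,fy=4,interpolation=2))
E
```

```text
0.06318098630761931 47.20470607280731 [1.71233941 2.45811189 6.88264545] [0.40490978 0.27899197 0.09251559]
```

View pics/g1.png

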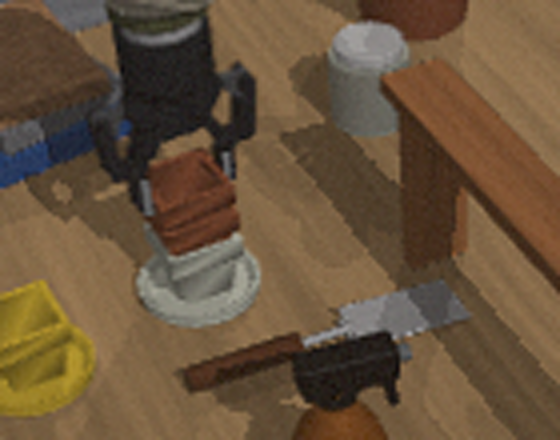

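The fingers hold only the top rim, at 63 mm opening. I'll lift gently with a small twist.

>>> {"name": "move_arm", "arguments": {"jaw": [5.8,5.8,5.8,5.8,5.8,5.8,5.8,5.8,5.8,5.8,5.8,5.8], "dp": [[0,0,0],[0,0,0],[0,0,-0.2],[0,0,-0.3],[0,0,-0.4],[0,0,-0.5],[0,0,-0.6],[0,0,-0.6],[0,0,-0.6],[0,0,-0.8],[0,0,-1.0],[0,0,0]], "turn": [[0,0,0.03],[0,0,-0.06],[0,0,0.03],[0,0,0],[0,0,0],[0,0,0],[0,0,0],[0,0,0],[0,0,0],[0,0,0],[0,0,0],[0,0,0]]}}

```text
time_s: 4.38
position: [0.4046, 0.2788, 0.1433]
tool_rot: [[-0.049, 0.999, 0.003], [0.999, 0.049, 0.001], [0.001, 0.003, -1.0]]
ft_force: [1.0, 0.9, -1.4]
grip_width: 0.0631
gripper_force: 46.4
```

```bash
python3 - <<'E'
from h import *
o=observe(); print(o['grip_width'],o['gripper_force'],o['ft_force'],o['position'])
im,d,W=snap('side'); cv2.imwrite('pics/g2.png',cv2.resize(im[110:220,150:290,::-1],None,fx=4,fy=4,interpolation=2))
E
```

```text
0.06311872029467798 46.44035518169403 [ 0.96260178  0.88167132 -1.44180335] [0.40464563 0.2787696  0.14328876]
```

View pics/g2.png

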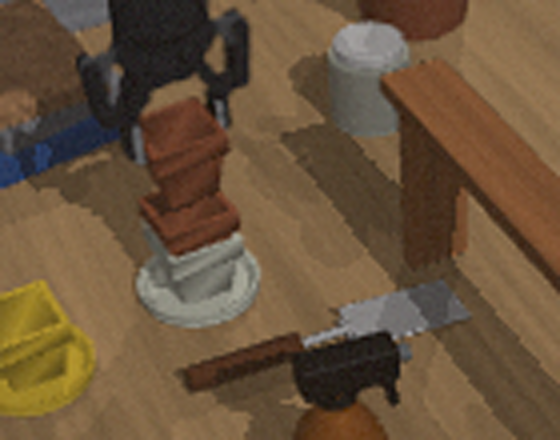

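Only A1 came up: the weight reads 1.4 N and A2 stays in the planter.

>>> {"name": "move_arm", "arguments": {"jaw": [5.8,5.8,5.8,5.8,5.8,5.8], "dp": [[0,0,-2],[0,0,-2.5],[0,0,-2.5],[0,0,-2.5],[0,0,-2],[0,0,0]], "turn": [[0,0,0],[0,0,0],[0,0,0],[0,0,0],[0,0,0],[0,0,0]]}}

```text
time_s: 4.93
position: [0.405, 0.2789, 0.2597]
tool_rot: [[-0.049, 0.999, 0.006], [0.999, 0.049, 0.002], [0.002, 0.006, -1.0]]
ft_force: [-0.1, 0.5, -0.9]
grip_width: 0.063
gripper_force: 46.5
```

```bash
python3 - <<'E'
from h import *
plan([.6043,.20,.24],.95)
E
```

```text
t 4.93 pos [0.405  0.2789 0.2597] q6 17.9 | turn [ 0.006 -0.002  0.033] shift [-8.22 19.8   1.97]
```

>>> {"name": "move_arm", "arguments": {"jaw": [5.8,5.8,5.8,5.8,5.8,5.8,5.8,5.8,5.8,5.8,5.8], "dp": [[0,0,0],[-0.5,1.3,0],[-1.0,2.3,0],[-1.1,2.7,0],[-1.1,2.7,0],[-1.1,2.7,0.3],[-1.1,2.7,0.3],[-1.0,2.4,0.3],[-0.8,2.0,0.5],[-0.5,1.0,0.4],[0,0,0.1]], "turn": [[0.005,-0.002,0.033],[0,0,0],[0,0,0],[0,0,0],[0,0,0],[0,0,0],[0,0,0],[0,0,0],[0,0,0],[0,0,0],[0,0,0]]}}

```text
time_s: 5.85
position: [0.6044, 0.198, 0.2336]
tool_rot: [[-0.014, 1.0, -0.008], [1.0, 0.014, -0.003], [-0.003, -0.008, -1.0]]
ft_force: [0.4, 0.1, -1.7]
grip_width: 0.0631
gripper_force: 46.4
```

>>> {"name": "move_arm", "arguments": {"jaw": [5.8], "dp": [[0,0,0]], "turn": [[0,0,0]]}}

```text
time_s: 5.93
position: [0.6027, 0.1994, 0.2351]
tool_rot: [[-0.016, 1.0, -0.008], [1.0, 0.016, -0.002], [-0.002, -0.008, -1.0]]
ft_force: [-0.1, -0.0, -1.7]
grip_width: 0.0636
gripper_force: 46.4
```

```bash
python3 - <<'E'
from h import *
plan([.6043,.20,.2085],.95)
im,d,W=snap('side'); cv2.imwrite('pics/g3.png',cv2.resize(im[90:230,210:360,::-1],None,fx=4,fy=4,interpolation=2))
E
```

```text
t 5.93 pos [0.6027 0.1994 0.2351] q6 6.8 | turn [-0.008  0.002 -0.001] shift [0.05 0.16 2.66]
```

View pics/g3.png

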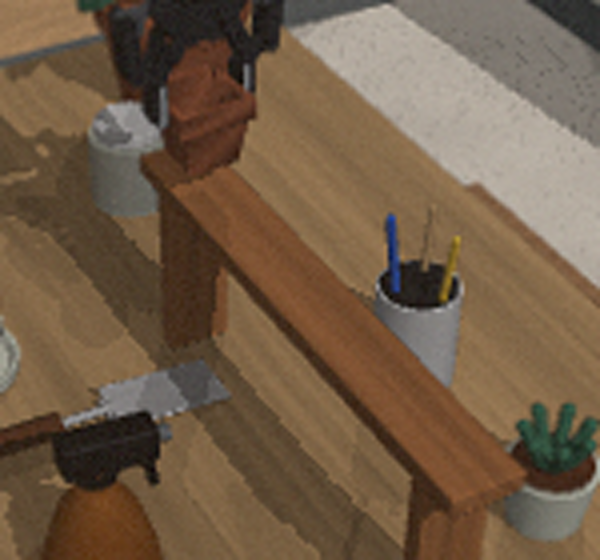

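A1 is held upright over the left end of the ledge, so I'll lower it and release.

>>> {"name": "move_arm", "arguments": {"jaw": [5.8,5.8,5.8,5.8,5.8,5.8,5.8,5.8,5.8], "dp": [[0,0.15,0.5],[0,0,0.5],[0,0,0.4],[0,0,0.4],[0,0,0.3],[0,0,0.3],[0,0,0.2],[0,0,0.1],[0,0,0]], "turn": [[-0.006,0.002,0],[0,0,0],[0,0,0],[0,0,0],[0,0,0],[0,0,0],[0,0,0],[0,0,0],[0,0,0]]}}

```text
time_s: 6.73
position: [0.6046, 0.1996, 0.2093]
tool_rot: [[-0.016, 1.0, 0.001], [1.0, 0.016, -0.0], [-0.0, 0.001, -1.0]]
ft_force: [-0.7, 0.9, -1.0]
grip_width: 0.0635
gripper_force: 46.4
```

>>> {"name": "move_arm", "arguments": {"jaw": [5.8,5.8,5.8,5.8], "dp": [[0,0,0.1],[0,0,0.05],[0,0,0],[0,0,0]], "turn": [[0,0,0],[0,0,0],[0,0,0],[0,0,0]]}}

```text
time_s: 7.07
position: [0.6048, 0.1996, 0.2087]
tool_rot: [[-0.016, 1.0, 0.002], [1.0, 0.016, 0.0], [0.0, 0.002, -1.0]]
ft_force: [-0.7, -0.3, 4.8]
grip_width: 0.0635
gripper_force: 46.9
```

>>> {"name": "move_arm", "arguments": {"jaw": [6.6,7.2,8.0,8.54,8.54,8.54,8.54,8.54,8.54,8.54,8.54], "dp": [[0,0,0],[0,0,0],[0,0,0],[0,0,0],[0,0,0],[0,0,0],[0,0,-0.5],[0,0,-1.5],[0,0,-2.5],[0,0,-2.5],[0,0,-1]], "turn": [[0,0,0],[0,0,0],[0,0,0],[0,0,0],[0,0,0],[0,0,0],[0,0,0],[0,0,0],[0,0,0],[0,0,0],[0,0,0]]}}

```text
time_s: 7.98
position: [0.6051, 0.1997, 0.2921]
tool_rot: [[-0.016, 1.0, 0.007], [1.0, 0.016, 0.001], [0.001, 0.007, -1.0]]
ft_force: [0.7, 0.2, 0.5]
grip_width: 0.0855
gripper_force: 0.0
```

```bash
cat >> h.py <<'E'
def rim(xy,z,W,r=.05,tol=.009):
    w=W.reshape(-1,3); w=w[~np.isnan(w[:,0])]; w=w[(np.hypot(*(w[:,:2]-xy).T)<r)&(abs(w[:,2]-z)<tol)]
    b=cv2.minAreaRect((w[:,:2]*1000).astype(np.float32)); print('rim',z,len(w),np.round(b[0],1),np.round(b[1],1),round(b[2],1),'zmed',np.median(w[:,2]).round(4))
E
python3 - <<'E'
from h import *
im,d,W=snap('top')
rim([.604,.2],.235,W); rim([.405,.278],.092,W); rim([.418,-.326],.126,W)
plan([.4045,.2775,.16],2.8)
E
```

```text
rim 0.235 9 [628.1 166.7] [14.6  2.5] 2.0 zmed 0.2319
rim 0.092 0 [0. 0.] [0. 0.] 0.0 zmed nan
rim 0.126 181 [ 418.1 -326.3] [65.3 66.1] 34.5 zmed 0.125
t 8.03 pos [0.6053 0.1998 0.2929] q6 6.7 | turn [ 0.008 -0.001 -0.033] shift [  8.75 -19.68  13.29]
  return _methods._mean(a, axis=axis, dtype=dtype,
  ret = ret.dtype.type(ret / rcount)
```

B next, since the arm hides A2 here.

```bash
python3 - <<'E'
from h import *
plan([.4181,-.3262,.22],34.4)
E
```

```text
t 8.03 pos [0.6053 0.1998 0.2929] q6 6.7 | turn [ 0.008  0.002 -0.584] shift [-32.82 -45.16   7.29]
```

>>> {"name": "move_arm", "arguments": {"jaw": [8.54,8.54,8.54,8.54,8.54,8.54,8.54,8.54,8.54,8.54,8.54,8.54], "dp": [[0,0,0],[0,0,0],[0,0,0],[0,0,0],[0,0,0],[-1.0,-1.36,0],[-2.0,-2.72,0],[-2.0,-2.72,0],[-2.0,-2.72,0],[-2.0,-2.72,0],[-2.0,-2.72,0],[-2.0,-2.72,0]], "turn": [[0.006,0.002,-0.1168],[0,0,-0.1168],[0,0,-0.1168],[0,0,-0.1168],[0,0,-0.1168],[0,0,0],[0,0,0],[0,0,0],[0,0,0],[0,0,0],[0,0,0],[0,0,0]]}}

```text
time_s: 9.03
position: [0.531, -0.0087, 0.2877]
tool_rot: [[-0.565, 0.825, -0.006], [0.825, 0.565, 0.002], [0.005, -0.004, -1.0]]
ft_force: [0.7, -0.4, -0.7]
grip_width: 0.0853
gripper_force: 0.0
```

>>> {"name": "move_arm", "arguments": {"jaw": [8.54,8.54,8.54,8.54,8.54,8.54,8.54,8.54,8.54,8.54,8.54,8.54], "dp": [[-2.0,-2.72,0],[-2.0,-2.72,0],[-2.0,-2.72,0],[-2.0,-2.72,0.5],[-2.0,-2.72,0.8],[-2.0,-2.72,1],[-2.0,-2.72,1],[-2.0,-2.72,1],[-2.0,-2.72,1],[-1.5,-2.1,1],[0,0,1],[0,0,0]], "turn": [[0,0,0],[0,0,0],[0,0,0],[0,0,0],[0,0,0],[0,0,0],[0,0,0],[0,0,0],[0,0,0],[0,0,0],[0,0,0],[0,0,0]]}}

```text
time_s: 10.03
position: [0.4211, -0.3189, 0.2128]
tool_rot: [[-0.563, 0.827, -0.008], [0.827, 0.563, 0.005], [0.009, -0.004, -1.0]]
ft_force: [0.0, 0.4, -0.6]
grip_width: 0.0853
gripper_force: 0.0
```

```bash
python3 - <<'E'
from h import *
plan([.4180,-.3262,.0965],34.4)
im,d,W=snap('top')
rim([.604,.2],.235,W); rim([.405,.278],.092,W)
rim([.422,-.0108],.15,W)
E
```

```text
t 10.03 pos [ 0.4211 -0.3189  0.2128] q6 -84.1 | turn [-0.004 -0.009 -0.003] shift [-0.43 -0.67 11.63]
rim 0.235 206 [603.2 197.3] [64.9 65.5] 1.5 zmed 0.2339
rim 0.092 174 [403.  276.3] [64.  65.9] 4.8 zmed 0.0911
rim 0.15 152 [432.3 -11.8] [25.6 72. ] 83.7 zmed 0.1505
```

The mister has already shifted by about 1 cm, so I'll measure it again later. Descending on B2.

>>> {"name": "move_arm", "arguments": {"jaw": [8.54,8.54,8.54,8.54,8.54,8.54,8.54,8.54], "dp": [[-0.4,-0.6,1.0],[0,0,2.0],[0,0,2.2],[0,0,2.2],[0,0,1.8],[0,0,1.2],[0,0,0.7],[0,0,0.3]], "turn": [[-0.004,-0.008,0],[0,0,0],[0,0,0],[0,0,0],[0,0,0],[0,0,0],[0,0,0],[0,0,0]]}}

```text
time_s: 10.75
position: [0.4202, -0.3247, 0.1009]
tool_rot: [[-0.566, 0.825, 0.002], [0.825, 0.566, -0.002], [-0.003, 0.001, -1.0]]
ft_force: [0.1, 0.9, -0.2]
grip_width: 0.0853
gripper_force: 0.0
```

```bash
python3 - <<'E'
from h import *
plan([.4180,-.3262,.0985],34.4); print(observe()['ft_force'])
E
```

```text
t 10.75 pos [ 0.4202 -0.3247  0.1009] q6 -84.9 | turn [0.001 0.003 0.001] shift [ 0.   -0.27  0.24]
[ 0.08368265  0.86364624 -0.18232953]
```

>>> {"name": "move_arm", "arguments": {"jaw": [8.54,8.54,5.8,5.8,5.8,5.8,5.8,5.8], "dp": [[0,-0.15,0.2],[0,0,0],[0,0,0],[0,0,0],[0,0,0],[0,0,0],[0,0,0],[0,0,0]], "turn": [[0,0,0],[0,0,0],[0,0,0],[0,0,0],[0,0,0],[0,0,0],[0,0,0],[0,0,0]]}}

```text
time_s: 11.42
position: [0.4191, -0.3264, 0.0999]
tool_rot: [[-0.565, 0.825, 0.004], [0.825, 0.565, -0.004], [-0.005, 0.001, -1.0]]
ft_force: [1.3, 1.3, 5.9]
grip_width: 0.0634
gripper_force: 45.3
```

>>> {"name": "move_arm", "arguments": {"jaw": [5.8,5.8,5.8,5.8,5.8,5.8,5.8,5.8,5.8,5.8,5.8,5.8], "dp": [[0,0,0],[0,0,0],[0,0,-0.2],[0,0,-0.3],[0,0,-0.4],[0,0,-0.5],[0,0,-0.6],[0,0,-0.6],[0,0,-0.6],[0,0,-0.8],[0,0,-1.0],[0,0,0]], "turn": [[0,0,0.03],[0,0,-0.06],[0,0,0.03],[0,0,0],[0,0,0],[0,0,0],[0,0,0],[0,0,0],[0,0,0],[0,0,0],[0,0,0],[0,0,0]]}}

```text
time_s: 12.42
position: [0.4191, -0.3267, 0.1513]
tool_rot: [[-0.565, 0.825, 0.005], [0.825, 0.565, -0.006], [-0.007, 0.001, -1.0]]
ft_force: [-0.5, 0.1, -1.0]
grip_width: 0.0632
gripper_force: 44.9
```

```bash
python3 - <<'E'
from h import *
o=observe(); print(o['grip_width'],o['gripper_force'],o['ft_force'],o['position'])
im,d,W=snap('side'); cv2.imwrite('pics/g4.png',cv2.resize(im[190:350,200:360,::-1],None,fx=3,fy=3,interpolation=2))
E
```

```text
0.06323409066739348 44.92095708847046 [-0.54888979  0.09028936 -0.99627412] [ 0.41909715 -0.32670393  0.15129   ]
```

View pics/g4.png

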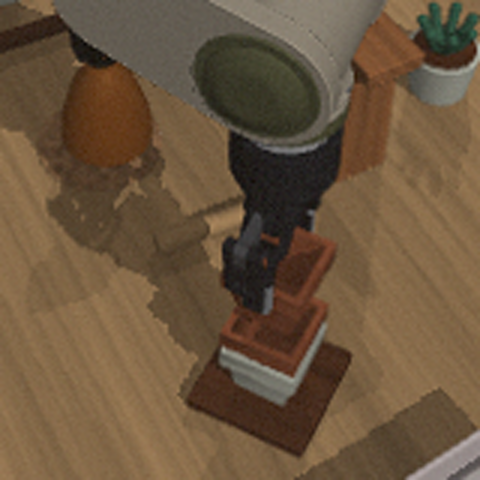

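B2 came up alone and B3 stays in the planter.

>>> {"name": "move_arm", "arguments": {"jaw": [5.8,5.8,5.8,5.8,5.8,5.8,5.8,5.8,5.8,5.8,5.8,5.8], "dp": [[0,0,-1.5],[0,0,-2.5],[0,0,-2.5],[0,0,-2.5],[0,0,-1.5],[0,0,-0.5],[0,0,0],[0,0,0],[0,0,0],[0,0,0],[0,0,0],[0,0,0]], "turn": [[0,0,0],[0,0,0],[0,0,0],[0,0,0],[0,0,0],[0,0,0.1168],[0,0,0.1168],[0,0,0.1168],[0,0,0.1168],[0,0,0.1168],[0,0,0],[0,0,0]]}}

```text
time_s: 13.47
position: [0.4182, -0.3257, 0.2588]
tool_rot: [[-0.019, 1.0, 0.002], [1.0, 0.019, -0.002], [-0.002, 0.002, -1.0]]
ft_force: [-0.3, -0.2, -1.1]
grip_width: 0.0632
gripper_force: 44.8
```

```bash
python3 - <<'E'
from h import *
plan([.609,-.02,.24],.95)
E
```

```text
t 13.47 pos [ 0.4182 -0.3257  0.2588] q6 -51.8 | turn [0.002 0.002 0.003] shift [30.25 19.59  1.88]
```

>>> {"name": "move_arm", "arguments": {"jaw": [5.8,5.8,5.8,5.8,5.8,5.8,5.8,5.8,5.8,5.8,5.8,5.8], "dp": [[1.2,0.8,0],[2.4,1.6,0],[2.8,1.8,0],[2.8,1.8,0],[2.8,1.8,0],[2.8,1.8,0],[2.8,1.8,0],[2.8,1.8,0],[2.8,1.8,0],[2.8,1.8,0],[2.4,1.6,0.3],[1.7,1.0,0.4]], "turn": [[0,0,0],[0,0,0],[0,0,0],[0,0,0],[0,0,0],[0,0,0],[0,0,0],[0,0,0],[0,0,0],[0,0,0],[0,0,0],[0,0,0]]}}

```text
time_s: 14.47
position: [0.6085, -0.0193, 0.2516]
tool_rot: [[-0.022, 1.0, 0.003], [1.0, 0.022, -0.003], [-0.003, 0.003, -1.0]]
ft_force: [-0.1, 0.2, -0.8]
grip_width: 0.0634
gripper_force: 44.9
```

>>> {"name": "move_arm", "arguments": {"jaw": [5.8,5.8,5.8], "dp": [[0,0,0.5],[0,0,0.5],[0,0,0]], "turn": [[0,0,0],[0,0,0],[0,0,0]]}}

```text
time_s: 14.72
position: [0.6068, -0.0223, 0.2404]
tool_rot: [[-0.017, 1.0, 0.0], [1.0, 0.017, -0.003], [-0.003, 0.0, -1.0]]
ft_force: [-1.1, 0.5, -1.2]
grip_width: 0.0631
gripper_force: 44.9
```

```bash
python3 - <<'E'
from h import *
plan([.609,-.02,.2095],.95)
E
```

```text
t 14.72 pos [ 0.6068 -0.0223  0.2404] q6 -14.2 | turn [0.    0.003 0.001] shift [0.22 0.23 3.09]
```

>>> {"name": "move_arm", "arguments": {"jaw": [5.8,5.8,5.8,5.8,5.8,5.8,5.8,5.8,5.8,5.8,5.8], "dp": [[0.2,0.2,0.5],[0,0,0.6],[0,0,0.6],[0,0,0.4],[0,0,0.4],[0,0,0.3],[0,0,0.2],[0,0,0.1],[0,0,0.05],[0,0,0],[0,0,0]], "turn": [[0,0.003,0],[0,0,0],[0,0,0],[0,0,0],[0,0,0],[0,0,0],[0,0,0],[0,0,0],[0,0,0],[0,0,0],[0,0,0]]}}

```text
time_s: 15.63
position: [0.6096, -0.0197, 0.2105]
tool_rot: [[-0.016, 1.0, 0.003], [1.0, 0.016, 0.0], [-0.0, 0.003, -1.0]]
ft_force: [0.2, -0.4, -0.8]
grip_width: 0.0638
gripper_force: 44.9
```

>>> {"name": "move_arm", "arguments": {"jaw": [5.8,5.8,5.8,5.8], "dp": [[0,0,0.1],[0,0,0.1],[0,0,0],[0,0,0]], "turn": [[0,0,0],[0,0,0],[0,0,0],[0,0,0]]}}

```text
time_s: 15.97
position: [0.6096, -0.0197, 0.2102]
tool_rot: [[-0.016, 1.0, 0.005], [1.0, 0.016, -0.0], [-0.001, 0.005, -1.0]]
ft_force: [-2.8, 0.7, 9.6]
grip_width: 0.0633
gripper_force: 46.0
```

>>> {"name": "move_arm", "arguments": {"jaw": [6.6,7.2,8.0,8.54,8.54,8.54,8.54,8.54,8.54,8.54,8.54], "dp": [[0,0,0],[0,0,0],[0,0,0],[0,0,0],[0,0,0],[0,0,0],[0,0,-0.5],[0,0,-1.5],[0,0,-2.5],[0,0,-2.5],[0,0,-1]], "turn": [[0,0,0],[0,0,0],[0,0,0],[0,0,0],[0,0,0],[0,0,0],[0,0,0],[0,0,0],[0,0,0],[0,0,0],[0,0,0]]}}

```text
time_s: 16.88
position: [0.6099, -0.0199, 0.2923]
tool_rot: [[-0.016, 1.0, 0.008], [1.0, 0.016, -0.001], [-0.001, 0.008, -1.0]]
ft_force: [0.4, 0.4, 1.1]
grip_width: 0.0852
gripper_force: 0.0
```

```bash
python3 - <<'E'
from h import *
im,d,W=snap('top')
rim([.405,.278],.092,W);rim([.418,-.326],.098,W)
rim([.604,.2],.235,W)
plan([.4190,-.3265,.19],34.4)
E
```

```text
rim 0.092 170 [402.9 276.1] [63.7 65.8] 5.2 zmed 0.0907
rim 0.098 174 [ 417.  -325.9] [64.8 65.1] 35.3 zmed 0.0972
rim 0.235 208 [603.5 197.3] [64.3 64.5] 0.4 zmed 0.2342
t 16.93 pos [ 0.6102 -0.0199  0.293 ] q6 -13.9 | turn [ 0.009  0.004 -0.584] shift [-14.5  -33.09  10.3 ]
```

>>> {"name": "move_arm", "arguments": {"jaw": [8.54,8.54,8.54,8.54,8.54,8.54,8.54,8.54,8.54,8.54,8.54,8.54], "dp": [[0,0,0],[0,0,0],[0,0,0],[0,0,0],[0,0,0],[-0.7,-1.6,0],[-1.3,-3.0,0],[-1.4,-3.2,0],[-1.4,-3.2,0],[-1.4,-3.2,0],[-1.4,-3.2,0],[-1.4,-3.2,0]], "turn": [[0.006,0.003,-0.118],[0,0,-0.118],[0,0,-0.118],[0,0,-0.118],[0,0,-0.118],[0,0,0],[0,0,0],[0,0,0],[0,0,0],[0,0,0],[0,0,0],[0,0,0]]}}

```text
time_s: 17.93
position: [0.49, -0.2121, 0.2879]
tool_rot: [[-0.57, 0.822, -0.004], [0.822, 0.57, 0.003], [0.005, -0.002, -1.0]]
ft_force: [0.2, -0.6, -0.5]
grip_width: 0.0852
gripper_force: 0.0
```

>>> {"name": "move_arm", "arguments": {"jaw": [8.54,8.54,8.54,8.54,8.54,8.54,8.54,8.54,8.54], "dp": [[-1.4,-3.2,0.5],[-1.4,-3.2,1],[-1.4,-3.2,1.5],[-1.0,-2.2,2],[-0.3,-0.8,2],[0,0,2],[0,0,1.5],[0,0,0],[0,0,0]], "turn": [[0,0,0],[0,0,0],[0,0,0],[0,0,0],[0,0,0],[0,0,0],[0,0,0],[0,0,0],[0,0,0]]}}

```text
time_s: 18.68
position: [0.4185, -0.3276, 0.1829]
tool_rot: [[-0.57, 0.822, -0.004], [0.822, 0.57, 0.004], [0.006, -0.001, -1.0]]
ft_force: [-0.0, -0.5, 0.4]
grip_width: 0.0853
gripper_force: 0.0
```

```bash
python3 - <<'E'
from h import *
plan([.4185,-.3265,.0715],34.9)
E
```

```text
t 18.68 pos [ 0.4185 -0.3276  0.1829] q6 -85.5 | turn [-0.001 -0.006 -0.003] shift [ 0.09  0.06 11.14]
```

>>> {"name": "move_arm", "arguments": {"jaw": [8.54,8.54,8.54,8.54,8.54,8.54,8.54,8.54,8.54], "dp": [[0.1,0.05,1.0],[0,0,2.0],[0,0,2.2],[0,0,2.2],[0,0,1.8],[0,0,1.1],[0,0,0.6],[0,0,0.2],[0,0,0]], "turn": [[-0.001,-0.005,0],[0,0,0],[0,0,0],[0,0,0],[0,0,0],[0,0,0],[0,0,0],[0,0,0],[0,0,0]]}}

```text
time_s: 19.43
position: [0.4189, -0.327, 0.0728]
tool_rot: [[-0.57, 0.822, 0.001], [0.822, 0.57, -0.002], [-0.002, -0.0, -1.0]]
ft_force: [0.2, 0.4, 0.0]
grip_width: 0.0856
gripper_force: 0.0
```

>>> {"name": "move_arm", "arguments": {"jaw": [7.0,5.8,5.8,5.8,5.8,5.8], "dp": [[0,0,0],[0,0,0],[0,0,0],[0,0,0],[0,0,0],[0,0,0]], "turn": [[0,0,0],[0,0,0],[0,0,0],[0,0,0],[0,0,0],[0,0,0]]}}

```text
time_s: 19.93
position: [0.4191, -0.327, 0.0733]
tool_rot: [[-0.57, 0.822, 0.002], [0.822, 0.57, -0.002], [-0.003, 0.0, -1.0]]
ft_force: [1.2, 1.9, 5.9]
grip_width: 0.0632
gripper_force: 44.4
```

>>> {"name": "move_arm", "arguments": {"jaw": [5.8,5.8,5.8,5.8,5.8,5.8,5.8,5.8,5.8], "dp": [[0,0,0],[0,0,0],[0,0,-0.2],[0,0,-0.2],[0,0,-0.2],[0,0,-0.2],[0,0,-0.2],[0,0,-0.2],[0,0,0]], "turn": [[0,0,0.03],[0,0,-0.06],[0,0,0.03],[0,0,0],[0,0,0],[0,0,0],[0,0,0],[0,0,0],[0,0,0]]}}

```text
time_s: 20.68
position: [0.4185, -0.3268, 0.0845]
tool_rot: [[-0.57, 0.822, 0.0], [0.822, 0.57, -0.001], [-0.001, -0.0, -1.0]]
ft_force: [0.7, 0.0, -1.2]
grip_width: 0.0631
gripper_force: 45.3
```

The load is 1.2 N, so only the pot is lifted.

>>> {"name": "move_arm", "arguments": {"jaw": [5.8,5.8,5.8,5.8,5.8,5.8,5.8,5.8,5.8,5.8,5.8,5.8], "dp": [[0,0,-0.5],[0,0,-1.0],[0,0,-1.5],[0,0,-2.5],[0,0,-2.5],[0,0,-2.5],[0,0,-2.5],[0,0,-2.5],[0,0,-1.5],[0,0,-0.5],[0,0,0],[0,0,0]], "turn": [[0,0,0],[0,0,0],[0,0,0],[0,0,0],[0,0,0],[0,0,0],[0,0,0.118],[0,0,0.118],[0,0,0.118],[0,0,0.118],[0,0,0.118],[0,0,0]]}}

```text
time_s: 21.68
position: [0.4184, -0.3265, 0.2598]
tool_rot: [[-0.012, 1.0, 0.001], [1.0, 0.012, -0.001], [-0.001, 0.001, -1.0]]
ft_force: [0.6, 0.3, 0.2]
grip_width: 0.0634
gripper_force: 45.3
```

```bash
python3 - <<'E'
from h import *
plan([.611,-.13,.24],.95)
E
```

```text
t 21.68 pos [ 0.4184 -0.3265  0.2598] q6 -51.4 | turn [ 0.001  0.001 -0.005] shift [19.32 19.59  1.98]
```

>>> {"name": "move_arm", "arguments": {"jaw": [5.8,5.8,5.8,5.8,5.8,5.8,5.8,5.8,5.8,5.8,5.8,5.8], "dp": [[1.0,1.0,0],[2.0,2.0,0],[2.3,2.3,0],[2.3,2.3,0],[2.3,2.3,0],[2.3,2.3,0],[2.3,2.3,0],[2.2,2.4,0],[1.7,1.9,0.4],[0.9,1.0,0.6],[0,0,0.6],[0,0,0]], "turn": [[0,0,-0.005],[0,0,0],[0,0,0],[0,0,0],[0,0,0],[0,0,0],[0,0,0],[0,0,0],[0,0,0],[0,0,0],[0,0,0],[0,0,0]]}}

```text
time_s: 22.68
position: [0.6117, -0.1294, 0.2409]
tool_rot: [[-0.023, 1.0, -0.004], [1.0, 0.023, 0.0], [0.0, -0.004, -1.0]]
ft_force: [0.0, -0.1, -1.7]
grip_width: 0.0632
gripper_force: 45.3
```

```bash
python3 - <<'E'
from h import *
plan([.611,-.13,.2115],.95)
E
```

```text
t 22.68 pos [ 0.6117 -0.1294  0.2409] q6 -24.1 | turn [-0.004 -0.     0.007] shift [-0.05 -0.07  2.94]
```

>>> {"name": "move_arm", "arguments": {"jaw": [5.8,5.8,5.8,5.8,5.8,5.8,5.8,5.8,5.8,5.8,5.8], "dp": [[0,0,0.5],[0,0,0.6],[0,0,0.6],[0,0,0.4],[0,0,0.4],[0,0,0.25],[0,0,0.1],[0,0,0.05],[0,0,0],[0,0,0],[0,0,0]], "turn": [[-0.003,0,0.005],[0,0,0],[0,0,0],[0,0,0],[0,0,0],[0,0,0],[0,0,0],[0,0,0],[0,0,0],[0,0,0],[0,0,0]]}}

```text
time_s: 23.6
position: [0.6126, -0.1296, 0.2142]
tool_rot: [[-0.016, 1.0, 0.003], [1.0, 0.016, -0.001], [-0.001, 0.003, -1.0]]
ft_force: [1.4, -0.3, -0.6]
grip_width: 0.0629
gripper_force: 45.3
```

>>> {"name": "move_arm", "arguments": {"jaw": [5.8,5.8,5.8,5.8,5.8], "dp": [[0,-0.1,0.1],[0,0,0.1],[0,0,0.05],[0,0,0],[0,0,0]], "turn": [[0,0,0],[0,0,0],[0,0,0],[0,0,0],[0,0,0]]}}

```text
time_s: 24.02
position: [0.6115, -0.1295, 0.2115]
tool_rot: [[-0.016, 1.0, 0.003], [1.0, 0.016, -0.001], [-0.001, 0.003, -1.0]]
ft_force: [1.5, 0.7, -0.2]
grip_width: 0.0634
gripper_force: 45.3
```

>>> {"name": "move_arm", "arguments": {"jaw": [5.8,5.8,5.8,5.8], "dp": [[0,0,0.1],[0,0,0.05],[0,0,0],[0,0,0]], "turn": [[0,0,0],[0,0,0],[0,0,0],[0,0,0]]}}

```text
time_s: 24.35
position: [0.6116, -0.1296, 0.2111]
tool_rot: [[-0.016, 1.0, 0.004], [1.0, 0.016, -0.001], [-0.002, 0.004, -1.0]]
ft_force: [-1.9, 1.0, 4.7]
grip_width: 0.063
gripper_force: 46.0
```

>>> {"name": "move_arm", "arguments": {"jaw": [6.6,7.2,8.0,8.54,8.54,8.54,8.54,8.54,8.54,8.54,8.54], "dp": [[0,0,0],[0,0,0],[0,0,0],[0,0,0],[0,0,0],[0,0,0],[0,0,-0.5],[0,0,-1.5],[0,0,-2.5],[0,0,-2.5],[0,0,-1]], "turn": [[0,0,0],[0,0,0],[0,0,0],[0,0,0],[0,0,0],[0,0,0],[0,0,0],[0,0,0],[0,0,0],[0,0,0],[0,0,0]]}}

```text
time_s: 25.27
position: [0.6118, -0.1297, 0.2941]
tool_rot: [[-0.016, 1.0, 0.008], [1.0, 0.016, -0.003], [-0.003, 0.008, -1.0]]
ft_force: [0.3, 0.2, 1.3]
grip_width: 0.0852
gripper_force: 0.0
```

```bash
python3 - <<'E'
from h import *
im,d,W=snap('top')
rim([.405,.278],.092,W);rim([.418,-.326],.070,W)
rim([.604,.2],.235,W);rim([.61,-.02],.235,W);rim([.432,-.011],.15,W)
plan([.4045,.278,.19],4.5)
E
```

```text
rim 0.092 120 [403.5 275.9] [63.3 66.2] 5.6 zmed 0.091
rim 0.07 165 [ 417.2 -326.7] [64.7 66.3] 35.6 zmed 0.0693
rim 0.235 201 [603.6 197.4] [64.9 64.9] 1.0 zmed 0.2343
rim 0.235 131 [607.8 -20.1] [60.  64.9] 89.3 zmed 0.2345
rim 0.15 0 [0. 0.] [0. 0.] 0.0 zmed nan
t 25.32 pos [ 0.612  -0.1298  0.2948] q6 -23.7 | turn [ 0.01   0.004 -0.063] shift [ 42.28 -17.49  10.48]
  return _methods._mean(a, axis=axis, dtype=dtype,
  ret = ret.dtype.type(ret / rcount)
```

>>> {"name": "move_arm", "arguments": {"jaw": [8.54,8.54,8.54,8.54,8.54,8.54,8.54,8.54,8.54,8.54,8.54,8.54], "dp": [[0,0,0],[1.0,-2.0,0],[2.0,-2.5,0],[3.0,-1.5,0],[3.2,-1.2,0],[3.2,-1.2,0],[3.2,-1.2,0],[3.2,-1.2,0],[3.2,-1.2,0],[3.2,-1.2,0],[3.2,-1.0,0],[3.2,-1.0,0]], "turn": [[0.008,0.003,-0.074],[0,0,0],[0,0,0],[0,0,0],[0,0,0],[0,0,0],[0,0,0],[0,0,0],[0,0,0],[0,0,0],[0,0,0],[0,0,0]]}}

```text
time_s: 26.32
position: [0.4303, 0.1729, 0.2912]
tool_rot: [[-0.09, 0.996, -0.005], [0.996, 0.09, 0.002], [0.002, -0.005, -1.0]]
ft_force: [0.0, -0.6, 0.4]
grip_width: 0.0856
gripper_force: 0.0
```

>>> {"name": "move_arm", "arguments": {"jaw": [8.54,8.54,8.54,8.54,8.54,8.54,8.54,8.54], "dp": [[3.2,-1.0,1],[3.2,-0.8,1.5],[2.5,-0.6,2],[1.2,0,2],[0,0,2],[0,0,1.5],[0,0,0],[0,0,0]], "turn": [[0,0,0],[0,0,0],[0,0,0],[0,0,0],[0,0,0],[0,0,0],[0,0,0],[0,0,0]]}}

```text
time_s: 26.98
position: [0.3978, 0.2701, 0.1916]
tool_rot: [[-0.09, 0.996, -0.006], [0.996, 0.09, 0.001], [0.002, -0.006, -1.0]]
ft_force: [0.3, 0.8, 0.6]
grip_width: 0.0853
gripper_force: 0.0
```

```bash
python3 - <<'E'
from h import *
plan([.4045,.2775,.0645],5.2)
E
```

```text
t 26.98 pos [0.3978 0.2701 0.1916] q6 14.7 | turn [-0.006 -0.002 -0.001] shift [ 0.68  0.74 12.71]
```

>>> {"name": "move_arm", "arguments": {"jaw": [8.54,8.54,8.54,8.54,8.54,8.54,8.54,8.54,8.54,8.54], "dp": [[0.7,0.7,1.0],[0,0,2.0],[0,0,2.2],[0,0,2.2],[0,0,2.2],[0,0,1.5],[0,0,0.9],[0,0,0.5],[0,0,0.1],[0,0,0]], "turn": [[-0.005,-0.002,0],[0,0,0],[0,0,0],[0,0,0],[0,0,0],[0,0,0],[0,0,0],[0,0,0],[0,0,0],[0,0,0]]}}

```text
time_s: 27.82
position: [0.4048, 0.2781, 0.0662]
tool_rot: [[-0.09, 0.996, 0.001], [0.996, 0.09, 0.001], [0.001, 0.001, -1.0]]
ft_force: [-0.3, -0.9, 1.1]
grip_width: 0.0855
gripper_force: 0.0
```

>>> {"name": "move_arm", "arguments": {"jaw": [7.0,5.8,5.8,5.8,5.8,5.8], "dp": [[0,0,0],[0,0,0],[0,0,0],[0,0,0],[0,0,0],[0,0,0]], "turn": [[0,0,0],[0,0,0],[0,0,0],[0,0,0],[0,0,0],[0,0,0]]}}

```text
time_s: 28.32
position: [0.4051, 0.2781, 0.0667]
tool_rot: [[-0.09, 0.996, 0.003], [0.996, 0.09, 0.001], [0.001, 0.003, -1.0]]
ft_force: [1.0, 0.2, 6.7]
grip_width: 0.0634
gripper_force: 43.9
```

>>> {"name": "move_arm", "arguments": {"jaw": [5.8,5.8,5.8,5.8,5.8,5.8,5.8,5.8,5.8], "dp": [[0,0,0],[0,0,0],[0,0,-0.2],[0,0,-0.2],[0,0,-0.2],[0,0,-0.2],[0,0,-0.2],[0,0,-0.2],[0,0,0]], "turn": [[0,0,0.03],[0,0,-0.06],[0,0,0.03],[0,0,0],[0,0,0],[0,0,0],[0,0,0],[0,0,0],[0,0,0]]}}

```text
time_s: 29.07
position: [0.4043, 0.2779, 0.0781]
tool_rot: [[-0.09, 0.996, 0.0], [0.996, 0.09, 0.0], [0.0, 0.0, -1.0]]
ft_force: [0.5, -0.6, -1.3]
grip_width: 0.0631
gripper_force: 45.6
```

>>> {"name": "move_arm", "arguments": {"jaw": [5.8,5.8,5.8,5.8,5.8,5.8,5.8,5.8,5.8,5.8,5.8,5.8], "dp": [[0,0,-0.5],[0,0,-1.0],[0,0,-1.5],[0,0,-2.5],[0,0,-2.5],[0,0,-2.5],[0,0,-2.5],[0,0,-2.5],[0,0,-1.5],[0,0,-0.5],[0,0,0],[0,0,0]], "turn": [[0,0,0],[0,0,0],[0,0,0],[0,0,0],[0,0,0],[0,0,0],[0,0,0.07],[0,0,0],[0,0,0],[0,0,0],[0,0,0],[0,0,0]]}}

```text
time_s: 30.07
position: [0.4038, 0.2776, 0.2519]
tool_rot: [[-0.02, 1.0, -0.001], [1.0, 0.02, -0.0], [-0.0, -0.001, -1.0]]
ft_force: [-0.2, 0.5, -1.0]
grip_width: 0.0629
gripper_force: 45.7
```

```bash
python3 - <<'E'
from h import *
plan([.6075,.09,.245],.95)
E
```

```text
t 30.07 pos [0.4038 0.2776 0.2519] q6 19.5 | turn [-0.001  0.     0.003] shift [-19.1   20.05   0.69]
```

I'll shift along y first so the held pot clears A1.

>>> {"name": "move_arm", "arguments": {"jaw": [5.8,5.8,5.8,5.8,5.8,5.8,5.8,5.8,5.8,5.8,5.8,5.8], "dp": [[-1.2,0,-0.5],[-2.4,0,-0.5],[-3.0,0.3,0],[-3.0,0.5,0],[-3.0,0.8,0],[-2.8,1.5,0],[-2.0,2.4,0],[-1.1,2.8,0],[-0.6,3.0,0],[0,3.0,0],[0,2.8,0.3],[0,2.0,0.4]], "turn": [[0,0,0.003],[0,0,0],[0,0,0],[0,0,0],[0,0,0],[0,0,0],[0,0,0],[0,0,0],[0,0,0],[0,0,0],[0,0,0],[0,0,0]]}}

```text
time_s: 31.07
position: [0.6001, 0.0888, 0.2544]
tool_rot: [[-0.016, 1.0, -0.002], [1.0, 0.016, 0.0], [0.0, -0.002, -1.0]]
ft_force: [-0.2, 0.4, -1.8]
grip_width: 0.0626
gripper_force: 45.6
```

>>> {"name": "move_arm", "arguments": {"jaw": [5.8,5.8,5.8,5.8], "dp": [[0,1.0,0.5],[0,0,0.5],[0,0,0],[0,0,0]], "turn": [[0,0,0],[0,0,0],[0,0,0],[0,0,0]]}}

```text
time_s: 31.4
position: [0.6073, 0.0902, 0.2455]
tool_rot: [[-0.017, 1.0, -0.001], [1.0, 0.017, 0.0], [0.0, -0.001, -1.0]]
ft_force: [-1.2, 0.0, -1.3]
grip_width: 0.0631
gripper_force: 45.6
```

```bash
python3 - <<'E'
from h import *
plan([.6075,.09,.2125],.95)
E
```

```text
t 31.4 pos [0.6073 0.0902 0.2455] q6 -3.6 | turn [-0.001 -0.     0.001] shift [-0.02  0.02  3.3 ]
```

>>> {"name": "move_arm", "arguments": {"jaw": [5.8,5.8,5.8,5.8,5.8,5.8,5.8,5.8,5.8,5.8,5.8], "dp": [[0,0,0.5],[0,0,0.7],[0,0,0.7],[0,0,0.5],[0,0,0.4],[0,0,0.3],[0,0,0.2],[0,0,0.1],[0,0,0],[0,0,0],[0,0,0]], "turn": [[0,0,0],[0,0,0],[0,0,0],[0,0,0],[0,0,0],[0,0,0],[0,0,0],[0,0,0],[0,0,0],[0,0,0],[0,0,0]]}}

```text
time_s: 32.32
position: [0.6086, 0.0903, 0.212]
tool_rot: [[-0.017, 1.0, 0.001], [1.0, 0.017, 0.0], [0.0, 0.001, -1.0]]
ft_force: [-0.0, 1.0, -1.4]
grip_width: 0.063
gripper_force: 45.6
```

>>> {"name": "move_arm", "arguments": {"jaw": [5.8,5.8,5.8,5.8], "dp": [[0,0,0.1],[0,0,0],[0,0,0],[0,0,0]], "turn": [[0,0,0],[0,0,0],[0,0,0],[0,0,0]]}}

```text
time_s: 32.65
position: [0.6085, 0.0902, 0.2108]
tool_rot: [[-0.017, 1.0, 0.0], [1.0, 0.017, 0.0], [0.0, 0.0, -1.0]]
ft_force: [-0.1, 0.2, -1.6]
grip_width: 0.063
gripper_force: 45.6
```

>>> {"name": "move_arm", "arguments": {"jaw": [5.8,5.8,5.8,5.8], "dp": [[0,0,0.1],[0,0,0.05],[0,0,0],[0,0,0]], "turn": [[0,0,0],[0,0,0],[0,0,0],[0,0,0]]}}

```text
time_s: 32.98
position: [0.6086, 0.0903, 0.2105]
tool_rot: [[-0.017, 1.0, 0.002], [1.0, 0.017, 0.0], [0.0, 0.002, -1.0]]
ft_force: [-2.7, -0.3, 5.9]
grip_width: 0.0633
gripper_force: 46.3
```

>>> {"name": "move_arm", "arguments": {"jaw": [6.6,7.2,8.0,8.54,8.54,8.54,8.54,8.54,8.54,8.54,8.54,8.54], "dp": [[0,0,0],[0,0,0],[0,0,0],[0,0,0],[0,0,0],[0,0,0],[0,0,-0.5],[0,0,-1.5],[0,0,-2.5],[0,0,-2.5],[0,0,-1],[0,0,0]], "turn": [[0,0,0],[0,0,0],[0,0,0],[0,0,0],[0,0,0],[0,0,0],[0,0,0],[0,0,0],[0,0,0],[0,0,0],[0,0,0],[0,0,0]]}}

```text
time_s: 33.98
position: [0.6092, 0.0902, 0.2925]
tool_rot: [[-0.017, 1.0, 0.006], [1.0, 0.017, -0.0], [-0.0, 0.006, -1.0]]
ft_force: [-0.5, -0.2, 0.1]
grip_width: 0.0855
gripper_force: 0.0
```

```bash
python3 - <<'E'
from h import *
plan([.3,.2,.28],90)
E
```

```text
t 33.98 pos [0.6092 0.0902 0.2925] q6 -3.6 | turn [ 0.005  0.005 -1.554] shift [30.92 10.98  1.25]
```

>>> {"name": "move_arm", "arguments": {"jaw": [8.54,8.54,8.54,8.54,8.54,8.54,8.54,8.54,8.54,8.54,8.54,8.54], "dp": [[0.5,-1.4,0],[1.0,-2.4,0],[1.6,-2.8,0],[1.6,-2.8,0],[1.6,-2.8,0],[1.6,-2.8,0],[1.6,-2.8,0],[1.6,-2.8,0],[1.6,-2.8,0],[1.6,-2.4,0],[0.8,-1.4,0],[0,0,0]], "turn": [[0,0,0],[0,0,0],[0,0,0],[0,0,0],[0,0,0],[0,0,0],[0,0,0],[0,0,0],[0,0,0],[0,0,0],[0,0,0],[0,0,0]]}}

```text
time_s: 34.98
position: [0.3313, 0.2375, 0.2889]
tool_rot: [[-0.02, 1.0, -0.001], [1.0, 0.02, 0.0], [0.0, -0.001, -1.0]]
ft_force: [0.7, -0.6, 0.6]
grip_width: 0.0854
gripper_force: 0.0
```

>>> {"name": "move_arm", "arguments": {"jaw": [8.54,8.54,8.54,8.54,8.54,8.54,8.54,8.54,8.54,8.54,8.54,8.54], "dp": [[0,0,0],[0,0,0],[0,0,0],[0,0,0],[0,0,0],[0,0,0],[0,0,0],[0,0,0],[0,0,0],[0,0,0],[0,0,0],[0,0,0]], "turn": [[0,0,-0.12],[0,0,-0.12],[0,0,-0.12],[0,0,-0.12],[0,0,-0.12],[0,0,-0.12],[0,0,-0.12],[0,0,-0.12],[0,0,-0.12],[0,0,-0.12],[0,0,-0.12],[0,0,-0.12]]}}

```text
time_s: 35.98
position: [0.3346, 0.2361, 0.2885]
tool_rot: [[-0.994, 0.108, -0.001], [0.108, 0.994, -0.0], [0.001, -0.0, -1.0]]
ft_force: [0.3, 0.7, 0.1]
grip_width: 0.0854
gripper_force: 0.0
```

```bash
python3 - <<'E'
from h import *
im,d,W=snap('top'); np.savez('top1.npz',im=im,d=d,W=W)
for y in(.2,.09,-.02,-.13): rim([.608-.0166*y,y],.235,W)
w=W.reshape(-1,3); w=w[~np.isnan(w[:,0])]
m=w[(np.hypot(w[:,0]-.42,w[:,1]+.01)<.09)]
h=m[m[:,2]>.14]; print('head',len(h),cv2.minAreaRect((h[:,:2]*1000).astype(np.float32)),np.median(h[:,2]))
x0=np.load('top0.npz')['W'].reshape(-1,3); x0=x0[~np.isnan(x0[:,0])]
for nm,a in(('before',x0),('now',w)):
    a=a[np.hypot(a[:,0]-.42,a[:,1]+.01)<.1]
    for z0,z1 in((.02,.1),(.03,.06),(.06,.09)):
        s=a[(a[:,2]>z0)&(a[:,2]<z1)]; c,r=cv2.minEnclosingCircle((s[:,:2]*1000).astype(np.float32)); print(nm,z0,len(s),np.round(c,1),round(r,1))
q=cams.outline_of('top','coaster'); k=q[0]['mask']; print(q[0]['p'],k.sum())
p=W[k]; p=p[(p[:,2]<.012)]; print('coaster',cv2.minEnclosingCircle((p[:,:2]*1000).astype(np.float32)))
a=im[185:265,220:300];cv2.imwrite('pics/m1.png',cv2.resize(np.hstack([np.load('top0.npz')['im'][185:265,220:300],a])[:,:,::-1],None,fx=5,fy=5,interpolation=2))
s=snap('side','s5.png')
o=observe();print(o['position'],o['tool_rot'][:2,1])
E
```

```text
rim 0.235 203 [604.3 197.5] [65.  65.8] 1.0 zmed 0.2334
rim 0.235 211 [607.9  88.1] [65.  63.6] 0.8 zmed 0.2343
rim 0.235 170 [608.9 -20.9] [66.4 59.8] 0.8 zmed 0.2344
rim 0.235 193 [ 611.  -128.5] [65.7 59.9] 0.4 zmed 0.2348
head 198 ((455.6942138671875, -21.793283462524414), (25.62976837158203, 81.67586517333984), 83.74748229980469) 0.15037432611727802
before 0.02 367 [411.7 -10. ] 43.9
before 0.03 144 [412.1  -9.8] 43.6
before 0.06 186 [413.  -10.8] 36.8
now 0.02 365 [440.5 -20.5] 43.8
now 0.03 150 [440.6 -20.5] 43.7
now 0.06 186 [440.2 -21.2] 36.9
0.7 553
coaster ((623.6429443359375, 437.2904052734375), 30.293888092041016)
[0.33440094 0.23621939 0.2887206 ] [0.11717743 0.99311095]
```

View pics/m1.png

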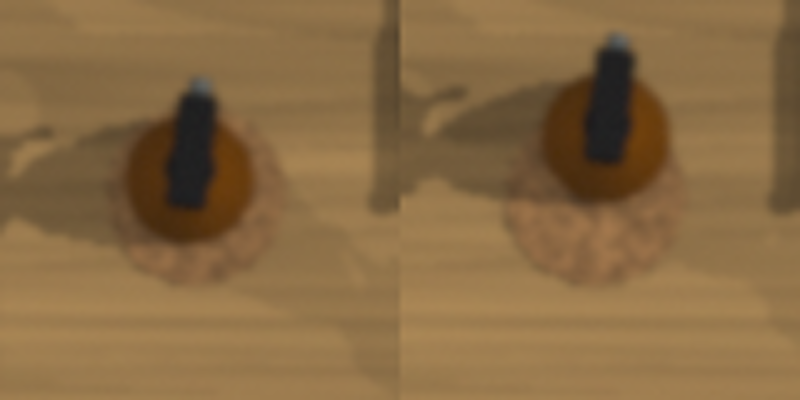

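View pics/s5.png

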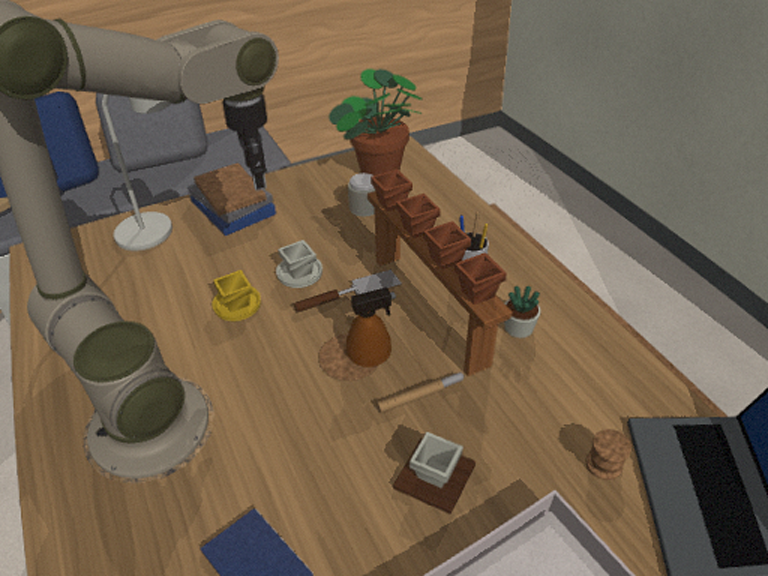

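The right half of the crop shows the mister displaced forward, with its head at about (605,100) and most of the coaster exposed around (595,210). In the side picture all four pots stand on the ledge and both white planters are left in place. Next I'll fit the coaster and plan the mister grasp.

```bash
cat > coaster.py <<'E'
from h import *
from scipy.optimize import minimize
def score_fn(n,im):
    lab=cv2.cvtColor(cv2.GaussianBlur(im,(0,0),.8),cv2.COLOR_RGB2LAB).astype(float)
    t=np.linspace(0,2*np.pi,120,endpoint=False)
    def ring(c,r): 
        p=proj(n,np.c_[c[0]+r*np.cos(t),c[1]+r*np.sin(t),np.full(120,.004)])
        return np.stack([cv2.remap(lab[:,:,k].astype(np.float32),p[None,:,0].astype(np.float32),p[None,:,1].astype(np.float32),1)[0] for k in (1,2)],1)
    return lambda c:np.minimum(np.linalg.norm(ring(c,.057)-ring(c,.067),axis=1),10).mean()
def fit(n,im,c0=(.405,-.012)):
    f=score_fn(n,im); g=[(f((c0[0]+a,c0[1]+b)),c0[0]+a,c0[1]+b) for a in np.arange(-.03,.031,.002) for b in np.arange(-.03,.031,.002)]
    g=sorted(g)[::-1]; print(n,[np.round(x,4) for x in g[:4]], np.mean(g[:8],0)[1:].round(4))
E
python3 - <<'E'
from coaster import *
T=np.load('top1.npz')['im']; fit('top',T); fit('top',np.load('top0.npz')['im'])
im,d=cams.get_image('side'); fit('side',im); 
for n in('side','top'):
    if n=='top': cams.get_image('top')
    for r in cams.outline_of(n,'coaster'):
        b=r['box']; print(n,round(r['p'],2),b[0]*512,b[1]*384,b[2]*512,b[3]*384)
print(proj('top',[.41,-.012,.004]))
plan([.443,-.0190,.22],83.75)
E
```

```text
top [array([ 3.5791,  0.401 , -0.012 ]), array([ 3.5325,  0.401 , -0.014 ]), array([ 3.5103,  0.401 , -0.01  ]), array([ 3.5041,  0.399 , -0.012 ])] [ 0.4008 -0.0122]Traceback (most recent call last):
  File "<stdin>", line 2, in <module>
  File "coaster.py", line 11, in fit
    f=score_fn(n,im); g=[(f((c0[0]+a,c0[1]+b)),c0[0]+a,c0[1]+b) for a in np.arange(-.03,.031,.002) for b in np.arange(-.03,.031,.002)]
                          ~^^^^^^^^^^^^^^^^^^^
  File "coaster.py", line 9, in <lambda>
    return lambda c:np.minimum(np.linalg.norm(ring(c,.057)-ring(c,.067),axis=1),10).mean()
                                                           ~~~~^^^^^^^^
  File "coaster.py", line 7, in ring
    p=proj(n,np.c_[c[0]+r*np.cos(t),c[1]+r*np.sin(t),np.full(120,.004)])
  File "h.py", line 15, in proj
    c,f,V=cal(n); q=np.asarray(p)@V[:3,:3].T+V[:3,3]; x=q[...,0]/-q[...,2]; y=-q[...,1]/-q[...,2]
          ~~~^^^
  File "h.py", line 4, in cal
    c=cams.calibration(n); f=192/np.tan(np.radians(c['vertical_fov'])/2); return c,f,np.array(c['view'])
ValueError: time passes only in moves, steps and waits
```

```bash
sed -i 's/^def cal(n):/import functools\n@functools.cache\ndef cal(n):/' h.py
python3 - <<'E'
from coaster import *
im,d=cams.get_image('side'); fit('side',im); fit('top',np.load('top0.npz')['im'])
fit('side',np.load('side0.npz')['im'])
print(proj('top',[.401,-.012,.004]))
plan([.443,-.0190,.22],83.75)
E
```

```text
side [array([3.5755e+00, 4.3500e-01, 2.0000e-03]), array([3.5473, 0.435 , 0.    ]), array([3.3997, 0.435 , 0.004 ]), array([3.3875, 0.433 , 0.    ])] [0.4342 0.0013]
top [array([ 3.5521,  0.401 , -0.012 ]), array([ 3.5473,  0.403 , -0.012 ]), array([ 3.4864,  0.401 , -0.014 ]), array([ 3.4606,  0.403 , -0.014 ])] [ 0.402 -0.012]
side [array([3.3581, 0.409 , 0.012 ]), array([3.358, 0.407, 0.012]), array([3.3419, 0.407 , 0.01  ]), array([3.327, 0.409, 0.014])] [0.4078 0.0123]
[258.44431922 223.66438966]
t 36.18 pos [0.3343 0.2363 0.2888] q6 -64.7 | turn [-0.    -0.001 -0.009] shift [-13.58 -24.19   6.88]
```

>>> {"name": "move_arm", "arguments": {"jaw": [8.54,8.54,8.54,8.54,8.54,8.54,8.54,8.54,8.54,8.54,8.54,8.54], "dp": [[-0.8,-1.4,0],[-1.4,-2.5,0.5],[-1.6,-2.9,0.8],[-1.6,-2.9,0.8],[-1.6,-2.9,0.8],[-1.6,-2.9,0.8],[-1.6,-2.9,0.8],[-1.5,-2.6,0.8],[-1.2,-2.1,0.8],[-0.7,-1.1,0.8],[0,0,0],[0,0,0]], "turn": [[0,0,-0.009],[0,0,0],[0,0,0],[0,0,0],[0,0,0],[0,0,0],[0,0,0],[0,0,0],[0,0,0],[0,0,0],[0,0,0],[0,0,0]]}}

```text
time_s: 37.18
position: [0.4436, -0.0182, 0.2197]
tool_rot: [[-0.994, 0.107, -0.001], [0.107, 0.994, 0.001], [0.001, 0.001, -1.0]]
ft_force: [-0.7, 0.8, -0.1]
grip_width: 0.0851
gripper_force: 0.0
```

```bash
python3 - <<'E'
from h import *
im,d,W=snap('side'); w=W.reshape(-1,3); w=w[~np.isnan(w[:,0])]
for z0,z1 in((.03,.05),(.05,.07),(.07,.09)):
    s=w[(np.hypot(w[:,0]-.44,w[:,1]+.02)<.06)&(w[:,2]>z0)&(w[:,2]<z1)]; print(len(s),s.mean(0).round(3))
h=w[(np.hypot(w[:,0]-.45,w[:,1]+.02)<.07)&(w[:,2]>.142)&(w[:,2]<.157)]; print('head',len(h),cv2.minAreaRect((h[:,:2]*1000).astype(np.float32)))
plan([.443,-.0190,.120],83.75)
E
```

```text
198 [ 0.432 -0.048  0.041]
175 [ 0.433 -0.043  0.06 ]
183 [ 0.437 -0.037  0.08 ]
head 224 ((456.60546875, -23.669876098632812), (28.249361038208008, 81.09500885009766), 82.6596450805664)
t 37.23 pos [ 0.4435 -0.0177  0.2202] q6 -101.6 | turn [ 0.001 -0.     0.003] shift [ 0.04 -0.14 10.02]
```

>>> {"name": "move_arm", "arguments": {"jaw": [8.54,8.54,8.54,8.54,8.54,8.54,8.54,8.54,6,4.5,3.5,3.0], "dp": [[0,-0.15,1.2],[0,0,2.0],[0,0,2.2],[0,0,2.0],[0,0,1.5],[0,0,0.8],[0,0,0.3],[0,0,0],[0,0,0],[0,0,0],[0,0,0],[0,0,0]], "turn": [[0,0,0],[0,0,0],[0,0,0],[0,0,0],[0,0,0],[0,0,0],[0,0,0],[0,0,0],[0,0,0],[0,0,0],[0,0,0],[0,0,0]]}}

```text
time_s: 38.23
position: [0.4439, -0.0199, 0.1207]
tool_rot: [[-0.995, 0.105, 0.001], [0.105, 0.995, -0.0], [-0.001, 0.0, -1.0]]
ft_force: [0.3, 0.5, 0.1]
grip_width: 0.0389
gripper_force: 0.0
```

>>> {"name": "move_arm", "arguments": {"jaw": [2.7,2.4,2.0,2.0,2.0,2.0,2.0,2.0], "dp": [[0,0,0],[0,0,0],[0,0,0],[0,0,0],[0,0,0],[0,0,0],[0,0,0],[0,0,0]], "turn": [[0,0,0],[0,0,0],[0,0,0],[0,0,0],[0,0,0],[0,0,0],[0,0,0],[0,0,0]], "force": 60}}

```text
time_s: 38.9
position: [0.4439, -0.0195, 0.1206]
tool_rot: [[-0.995, 0.105, 0.001], [0.105, 0.995, 0.001], [-0.001, 0.001, -1.0]]
ft_force: [-0.0, 4.5, 5.5]
grip_width: 0.0256
gripper_force: 58.5
```

>>> {"name": "move_arm", "arguments": {"jaw": [2.0,2.0,2.0,2.0,2.0,2.0,2.0,2.0,2.0], "dp": [[0,0,-0.3],[0,0,-0.7],[0,0,-1.2],[0,0,-1.8],[0,0,-2],[0,0,-2],[0,0,-1.5],[0,0,-0.5],[0,0,0]], "turn": [[0,0,0],[0,0,0],[0,0,0],[0,0,0],[0,0,0],[0,0,0],[0,0,0],[0,0,0],[0,0,0]]}}

```text
time_s: 39.65
position: [0.4438, -0.0201, 0.2211]
tool_rot: [[-0.995, 0.105, 0.002], [0.105, 0.995, -0.001], [-0.002, -0.0, -1.0]]
ft_force: [-0.4, -0.5, -3.0]
grip_width: 0.0247
gripper_force: 59.3
```

```bash
python3 - <<'E'
from h import *
plan([.4013,.1962,.235],90.95)
E
```

```text
t 39.65 pos [ 0.4438 -0.0201  0.2211] q6 -101.9 | turn [-0.001  0.002 -0.121] shift [ 3.89 21.69 -1.39]
```

>>> {"name": "move_arm", "arguments": {"jaw": [2,2,2,2,2,2,2,2,2,2,2,2], "dp": [[0,0,-0.7],[0,0,-0.7],[0.2,1.1,0],[0.4,2.2,0],[0.5,2.8,0],[0.5,2.9,0],[0.5,2.9,0],[0.5,2.9,0],[0.5,2.8,0],[0.4,2.4,0],[0.3,1.2,0],[0.1,0.5,0]], "turn": [[0,0.002,-0.06],[0,0,-0.061],[0,0,0],[0,0,0],[0,0,0],[0,0,0],[0,0,0],[0,0,0],[0,0,0],[0,0,0],[0,0,0],[0,0,0]]}}

```text
time_s: 40.65
position: [0.3996, 0.1983, 0.2331]
tool_rot: [[-1.0, -0.017, -0.004], [-0.017, 1.0, 0.0], [0.004, 0.0, -1.0]]
ft_force: [0.2, -0.4, -3.2]
grip_width: 0.0248
gripper_force: 60.1
```

>>> {"name": "move_arm", "arguments": {"jaw": [2,2,2,2,2,2,2], "dp": [[0,0,0.8],[0,0,1.2],[0,0,1.2],[0,0,0.8],[0,0,0.5],[0,0,0],[0,0,0]], "turn": [[0,0,0],[0,0,0],[0,0,0],[0,0,0],[0,0,0],[0,0,0],[0,0,0]]}}

```text
time_s: 41.23
position: [0.4012, 0.1962, 0.1893]
tool_rot: [[-1.0, -0.015, -0.002], [-0.015, 1.0, 0.0], [0.002, 0.0, -1.0]]
ft_force: [-0.2, -0.2, -3.2]
grip_width: 0.0254
gripper_force: 60.0
```

```bash
python3 - <<'E'
from h import *
plan([.4013,.1962,.1896],90.95)
im,d,W=snap('side'); cv2.imwrite('pics/s6.png',cv2.resize(im[80:260,150:350,::-1],None,fx=4,fy=3.3,interpolation=2))
for n in('side','top'):
    if n=='top': im,d,Wt=snap('top')
    for q in('nozzle','mister'): print(n,q,[(round(r['p'],2),np.round(np.array(r['location'])*[512,384],1)) for r in cams.mark_of(n,q)[:2]])
    print('expect',proj(n,[[.4548,.1971,.205],[.3988,.1962,.073]]).round(1))
from coaster import fit
fit('top',im)
E
```

```text
t 41.23 pos [0.4012 0.1962 0.1893] q6 -80.1 | turn [ 0.    -0.002 -0.001] shift [-0.01  0.   -0.03]
side nozzle [(0.82, array([217.7, 139.1]))]
side mister [(0.59, array([204.5, 177.2]))]
expect [[216.1 140.8]
 [203.4 179.6]]
top nozzle []
top mister [(0.63, array([297.8, 152.8])), (0.44, array([195.4, 223.3]))]
expect [[189.6 201. ]
 [195.2 222.1]]
top [array([ 3.3492,  0.401 , -0.012 ]), array([ 3.2923,  0.401 , -0.014 ]), array([ 3.2721,  0.399 , -0.012 ]), array([ 3.2539,  0.403 , -0.012 ])] [ 0.4008 -0.0122]
```

View pics/s6.png

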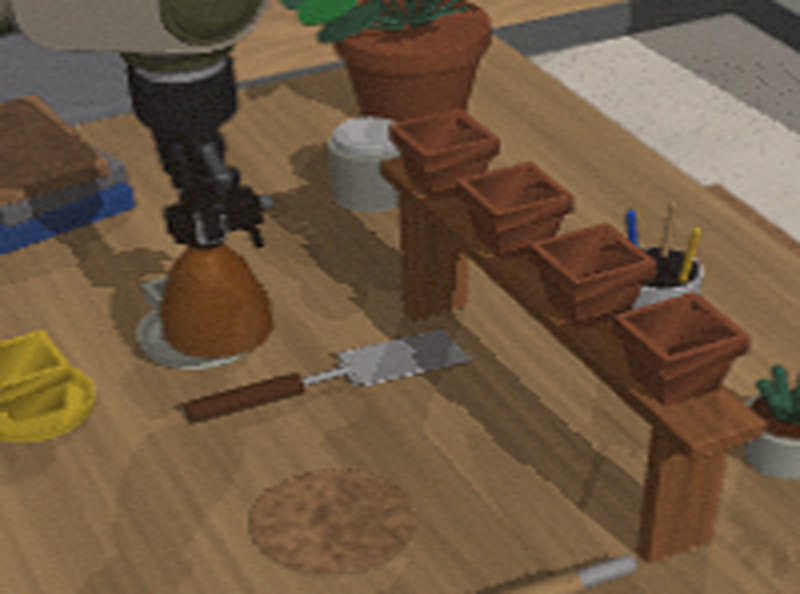

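The mister hangs upright with its nozzle facing A1 and clear of the planter. I'll hold it still here.

>>> {"name": "move_arm", "arguments": {"jaw": [2,2,2,2,2,2,2,2,2,2,2,2], "dp": [[0,0,0],[0,0,0],[0,0,0],[0,0,0],[0,0,0],[0,0,0],[0,0,0],[0,0,0],[0,0,0],[0,0,0],[0,0,0],[0,0,0]], "turn": [[0,0,0],[0,0,0],[0,0,0],[0,0,0],[0,0,0],[0,0,0],[0,0,0],[0,0,0],[0,0,0],[0,0,0],[0,0,0],[0,0,0]]}}

```text
time_s: 42.53
position: [0.401, 0.1965, 0.1894]
tool_rot: [[-1.0, -0.016, -0.002], [-0.016, 1.0, 0.0], [0.002, 0.0, -1.0]]
ft_force: [0.1, -0.5, -3.6]
grip_width: 0.0249
gripper_force: 60.0
```

>>> {"name": "move_arm", "arguments": {"jaw": [2,2,2,2,2,2,2,2,2,2,2,2], "dp": [[0,0,0],[0,0,0],[0,0,0],[0,0,0],[0,0,0],[0,0,0],[0,0,0],[0,0,0],[0,0,0],[0,0,0],[0,0,0],[0,0,0]], "turn": [[0,0,0],[0,0,0],[0,0,0],[0,0,0],[0,0,0],[0,0,0],[0,0,0],[0,0,0],[0,0,0],[0,0,0],[0,0,0],[0,0,0]]}}

```text
time_s: 43.53
position: [0.401, 0.1965, 0.1894]
tool_rot: [[-1.0, -0.016, -0.002], [-0.016, 1.0, 0.0], [0.002, 0.0, -1.0]]
ft_force: [0.7, 0.1, -4.1]
grip_width: 0.0251
gripper_force: 60.0
```

>>> {"name": "move_arm", "arguments": {"jaw": [2,2,2,2,2,2,2,2,2,2,2,2], "dp": [[0,0,0],[0,0,0],[0,0,0],[0,0,0],[0,0,0],[0,0,0],[0,0,0],[0,0,0],[0,0,0],[0,0,0],[0,0,0],[0,0,0]], "turn": [[0,0,0],[0,0,0],[0,0,0],[0,0,0],[0,0,0],[0,0,0],[0,0,0],[0,0,0],[0,0,0],[0,0,0],[0,0,0],[0,0,0]]}}

```text
time_s: 44.53
position: [0.401, 0.1965, 0.1894]
tool_rot: [[-1.0, -0.016, -0.002], [-0.016, 1.0, 0.0], [0.002, 0.0, -1.0]]
ft_force: [0.9, -0.7, -3.9]
grip_width: 0.0252
gripper_force: 60.0
```

```bash
python3 - <<'E'
from h import *
plan([.4051,.0869,.1896],90.95)
E
```

```text
t 44.53 pos [0.401  0.1965 0.1894] q6 -80.1 | turn [ 0.    -0.002 -0.   ] shift [ -0.22 -10.97  -0.02]
```

>>> {"name": "move_arm", "arguments": {"jaw": [2,2,2,2,2,2,2,2,2,2,2,2], "dp": [[0,-0.8,0],[0,-1.6,0],[-0.2,-2.2,0],[0,-2.2,0],[0,-2.0,0],[0,-1.4,0],[0,-0.77,0],[0,0,0],[0,0,0],[0,0,0],[0,0,0],[0,0,0]], "turn": [[0,-0.002,0],[0,0,0],[0,0,0],[0,0,0],[0,0,0],[0,0,0],[0,0,0],[0,0,0],[0,0,0],[0,0,0],[0,0,0],[0,0,0]]}}

```text
time_s: 45.53
position: [0.4047, 0.0874, 0.1893]
tool_rot: [[-1.0, -0.017, 0.0], [-0.017, 1.0, 0.001], [-0.0, 0.001, -1.0]]
ft_force: [-0.3, -0.7, -4.2]
grip_width: 0.0251
gripper_force: 60.0
```

>>> {"name": "move_arm", "arguments": {"jaw": [2,2,2,2,2,2,2,2,2,2,2,2], "dp": [[0,0,0],[0,0,0],[0,0,0],[0,0,0],[0,0,0],[0,0,0],[0,0,0],[0,0,0],[0,0,0],[0,0,0],[0,0,0],[0,0,0]], "turn": [[0,0,0],[0,0,0],[0,0,0],[0,0,0],[0,0,0],[0,0,0],[0,0,0],[0,0,0],[0,0,0],[0,0,0],[0,0,0],[0,0,0]]}}

```text
time_s: 46.53
position: [0.4048, 0.0868, 0.1893]
tool_rot: [[-1.0, -0.016, 0.0], [-0.016, 1.0, 0.0], [-0.0, 0.0, -1.0]]
ft_force: [-0.2, 0.3, -2.8]
grip_width: 0.0255
gripper_force: 60.0
```

>>> {"name": "move_arm", "arguments": {"jaw": [2,2,2,2,2,2,2,2,2,2,2,2], "dp": [[0,0,0],[0,0,0],[0,0,0],[0,0,0],[0,0,0],[0,0,0],[0,0,0],[0,0,0],[0,0,0],[0,0,0],[0,0,0],[0,0,0]], "turn": [[0,0,0],[0,0,0],[0,0,0],[0,0,0],[0,0,0],[0,0,0],[0,0,0],[0,0,0],[0,0,0],[0,0,0],[0,0,0],[0,0,0]]}}

```text
time_s: 47.53
position: [0.4048, 0.0868, 0.1893]
tool_rot: [[-1.0, -0.016, 0.0], [-0.016, 1.0, 0.0], [-0.0, 0.0, -1.0]]
ft_force: [-0.2, 1.3, -3.2]
grip_width: 0.0252
gripper_force: 60.0
```

>>> {"name": "move_arm", "arguments": {"jaw": [2,2,2,2,2,2], "dp": [[0,0,0],[0,0,0],[0,0,0],[0,0,0],[0,0,0],[0,0,0]], "turn": [[0,0,0],[0,0,0],[0,0,0],[0,0,0],[0,0,0],[0,0,0]]}}

```text
time_s: 48.03
position: [0.4048, 0.0868, 0.1893]
tool_rot: [[-1.0, -0.016, 0.0], [-0.016, 1.0, 0.0], [-0.0, 0.0, -1.0]]
ft_force: [-0.2, -0.5, -3.2]
grip_width: 0.0251
gripper_force: 60.0
```

```bash
python3 - <<'E'
from h import *
plan([.4061,-.0231,.1896],90.95)
E
```

```text
t 48.03 pos [0.4048 0.0868 0.1893] q6 -95.3 | turn [ 0.  0. -0.] shift [  0.05 -10.99  -0.03]
```

>>> {"name": "move_arm", "arguments": {"jaw": [2,2,2,2,2,2,2,2,2,2,2,2], "dp": [[0,-0.8,0],[0,-1.6,0],[0,-2.2,0],[0,-2.2,0],[0,-2.0,0],[0,-1.4,0],[0,-0.8,0],[0,0,0],[0,0,0],[0,0,0],[0,0,0],[0,0,0]], "turn": [[0,0,0],[0,0,0],[0,0,0],[0,0,0],[0,0,0],[0,0,0],[0,0,0],[0,0,0],[0,0,0],[0,0,0],[0,0,0],[0,0,0]]}}

```text
time_s: 49.03
position: [0.4065, -0.0225, 0.1893]
tool_rot: [[-1.0, -0.017, 0.0], [-0.017, 1.0, 0.001], [-0.0, 0.001, -1.0]]
ft_force: [0.4, -0.2, -4.5]
grip_width: 0.025
gripper_force: 60.0
```

>>> {"name": "move_arm", "arguments": {"jaw": [2,2,2,2,2,2,2,2,2,2,2,2], "dp": [[0,0,0],[0,0,0],[0,0,0],[0,0,0],[0,0,0],[0,0,0],[0,0,0],[0,0,0],[0,0,0],[0,0,0],[0,0,0],[0,0,0]], "turn": [[0,0,0],[0,0,0],[0,0,0],[0,0,0],[0,0,0],[0,0,0],[0,0,0],[0,0,0],[0,0,0],[0,0,0],[0,0,0],[0,0,0]]}}

```text
time_s: 50.03
position: [0.4066, -0.0232, 0.1893]
tool_rot: [[-1.0, -0.016, 0.0], [-0.016, 1.0, 0.0], [-0.0, 0.0, -1.0]]
ft_force: [1.7, -0.7, -3.8]
grip_width: 0.0252
gripper_force: 60.0
```

>>> {"name": "move_arm", "arguments": {"jaw": [2,2,2,2,2,2,2,2,2,2,2,2], "dp": [[0,0,0],[0,0,0],[0,0,0],[0,0,0],[0,0,0],[0,0,0],[0,0,0],[0,0,0],[0,0,0],[0,0,0],[0,0,0],[0,0,0]], "turn": [[0,0,0],[0,0,0],[0,0,0],[0,0,0],[0,0,0],[0,0,0],[0,0,0],[0,0,0],[0,0,0],[0,0,0],[0,0,0],[0,0,0]]}}

```text
time_s: 51.03
position: [0.4066, -0.0232, 0.1893]
tool_rot: [[-1.0, -0.016, 0.0], [-0.016, 1.0, 0.0], [-0.0, 0.0, -1.0]]
ft_force: [0.3, -0.3, -3.6]
grip_width: 0.0251
gripper_force: 60.0
```

>>> {"name": "move_arm", "arguments": {"jaw": [2,2,2,2,2,2], "dp": [[0,0,0],[0,0,0],[0,0,0],[0,0,0],[0,0,0],[0,0,0]], "turn": [[0,0,0],[0,0,0],[0,0,0],[0,0,0],[0,0,0],[0,0,0]]}}

```text
time_s: 51.53
position: [0.4066, -0.0231, 0.1893]
tool_rot: [[-1.0, -0.016, 0.0], [-0.016, 1.0, 0.0], [-0.0, 0.0, -1.0]]
ft_force: [0.4, 0.1, -3.9]
grip_width: 0.0251
gripper_force: 60.0
```

```bash
python3 - <<'E'
from h import *
plan([.4081,-.1325,.1896],90.95)
E
```

```text
t 51.53 pos [ 0.4066 -0.0231  0.1893] q6 -111.0 | turn [ 0.  0. -0.] shift [  0.03 -10.94  -0.03]
```

>>> {"name": "move_arm", "arguments": {"jaw": [2,2,2,2,2,2,2,2,2,2,2,2], "dp": [[0,-0.8,0],[0,-1.6,0],[0,-2.2,0],[0,-2.2,0],[0,-2.0,0],[0,-1.4,0],[0,-0.75,0],[0,0,0],[0,0,0],[0,0,0],[0,0,0],[0,0,0]], "turn": [[0,0,0],[0,0,0],[0,0,0],[0,0,0],[0,0,0],[0,0,0],[0,0,0],[0,0,0],[0,0,0],[0,0,0],[0,0,0],[0,0,0]]}}

```text
time_s: 52.53
position: [0.4084, -0.132, 0.1893]
tool_rot: [[-1.0, -0.017, 0.0], [-0.017, 1.0, 0.0], [-0.0, 0.0, -1.0]]
ft_force: [-0.5, 0.2, -3.2]
grip_width: 0.0254
gripper_force: 60.0
```

>>> {"name": "move_arm", "arguments": {"jaw": [2,2,2,2,2,2,2,2,2,2,2,2], "dp": [[0,0,0],[0,0,0],[0,0,0],[0,0,0],[0,0,0],[0,0,0],[0,0,0],[0,0,0],[0,0,0],[0,0,0],[0,0,0],[0,0,0]], "turn": [[0,0,0],[0,0,0],[0,0,0],[0,0,0],[0,0,0],[0,0,0],[0,0,0],[0,0,0],[0,0,0],[0,0,0],[0,0,0],[0,0,0]]}}

```text
time_s: 53.53
position: [0.4084, -0.1326, 0.1892]
tool_rot: [[-1.0, -0.016, 0.0], [-0.016, 1.0, 0.0], [-0.0, 0.0, -1.0]]
ft_force: [-0.2, -0.7, -3.4]
grip_width: 0.0254
gripper_force: 60.0
```

>>> {"name": "move_arm", "arguments": {"jaw": [2,2,2,2,2,2,2,2,2,2,2,2], "dp": [[0,0,0],[0,0,0],[0,0,0],[0,0,0],[0,0,0],[0,0,0],[0,0,0],[0,0,0],[0,0,0],[0,0,0],[0,0,0],[0,0,0]], "turn": [[0,0,0],[0,0,0],[0,0,0],[0,0,0],[0,0,0],[0,0,0],[0,0,0],[0,0,0],[0,0,0],[0,0,0],[0,0,0],[0,0,0]]}}

```text
time_s: 54.53
position: [0.4084, -0.1326, 0.1893]
tool_rot: [[-1.0, -0.016, 0.0], [-0.016, 1.0, 0.0], [-0.0, 0.0, -1.0]]
ft_force: [-0.1, -0.5, -3.2]
grip_width: 0.0256
gripper_force: 60.0
```

>>> {"name": "move_arm", "arguments": {"jaw": [2,2,2,2,2,2], "dp": [[0,0,0],[0,0,0],[0,0,0],[0,0,0],[0,0,0],[0,0,0]], "turn": [[0,0,0],[0,0,0],[0,0,0],[0,0,0],[0,0,0],[0,0,0]]}}

```text
time_s: 55.03
position: [0.4084, -0.1326, 0.1892]
tool_rot: [[-1.0, -0.016, 0.0], [-0.016, 1.0, 0.0], [-0.0, 0.0, -1.0]]
ft_force: [-0.5, 0.8, -4.2]
grip_width: 0.0249
gripper_force: 60.0
```

```bash
python3 - <<'E'
from h import *
from coaster import fit
plan([.4045,-.0105,.1206],90.95)
im,d,W=snap('top')
for y in(.2,.09,-.02,-.13): rim([.608-.0166*y,y],.235,W)
im,d,W=snap('side'); fit('side',im)
for n in('nozzle','mister'): print(n,[(round(r['p'],2),np.round(np.array(r['location'])*[512,384],1)) for r in cams.mark_of('side',n)[:2]])
print(proj('side',[[.4616,-.1318,.205],[.4056,-.1325,.073]]).round(1))
E
```

```text
t 55.03 pos [ 0.4084 -0.1326  0.1892] q6 -124.8 | turn [ 0.  0. -0.] shift [ 0.19 12.22  6.86]
rim 0.235 206 [603.5 197.2] [64.3 65.7] 0.8 zmed 0.2342
rim 0.235 211 [608.1  88.1] [65.2 63.4] 0.9 zmed 0.2339
rim 0.235 171 [609.  -20.9] [65.8 59.7] 0.9 zmed 0.2346
rim 0.235 193 [ 610.9 -128.9] [66.2 60.2] 0.7 zmed 0.2341
side [array([ 3.7744,  0.435 , -0.042 ]), array([ 3.7076,  0.435 , -0.04  ]), array([ 3.6633,  0.435 , -0.034 ]), array([ 3.6594,  0.435 , -0.032 ])] [ 0.4345 -0.036 ]
nozzle [(0.81, array([269.4, 203.1])), (0.25, array([401.4, 310. ]))]
mister [(0.81, array([250.8, 244.4])), (0.66, array([298.4, 168.1]))]
[[268.2 205.9]
 [249.8 248.5]]
```

Before lowering, a quick check of the held mister's real height from depth.

```bash
python3 - <<'E'
from h import *
for n in('side','top'):
    im,d,W=snap(n); w=W.reshape(-1,3); c=im.reshape(-1,3).astype(int); g=~np.isnan(w[:,0]); w=w[g];c=c[g]
    am=(c[:,0]>c[:,2]*2)&(np.hypot(w[:,0]-.405,w[:,1]+.132)<.06)&(w[:,2]>.05)&(w[:,2]<.2); print(n,'amber',am.sum(),np.percentile(w[am,2],[0,1,5,95,99]).round(3))
    nz=(w[:,0]>.44)&(w[:,0]<.475)&(abs(w[:,1]+.132)<.02)&(w[:,2]>.15)&(w[:,2]<.25)
    print(' nose',nz.sum(),w[nz].min(0).round(3),w[nz].max(0).round(3))
    for y in(.09,-.13):
        e=(abs(w[:,0]-.61)<.045)&(abs(w[:,1]-y)<.04)&(w[:,2]>.2); print(' rimtop',np.percentile(w[e,2],[90,99]).round(3))
    l=(abs(w[:,0]-.6085)<.02)&(abs(w[:,1]-.035)<.012)&(w[:,2]>.15); print(' ledge',np.median(w[l,2]).round(4))
E
```

```text
side amber 1076 [0.072 0.075 0.082 0.169 0.185]
 nose 68 [ 0.44  -0.15   0.159] [ 0.465 -0.13   0.219]
 rimtop [0.236 0.238]
 rimtop [0.236 0.237]
 ledge 0.1757
top amber 157 [0.079 0.082 0.1   0.158 0.16 ]Traceback (most recent call last):
  File "<stdin>", line 6, in <module>
    return umr_minimum(a, axis, None, out, keepdims, initial, where)
ValueError: zero-size array to reduction operation minimum which has no identity
```

The heights agree: head top at 0.219 and base at 0.073. Returning the mister to its coaster.

>>> {"name": "move_arm", "arguments": {"jaw": [2,2,2,2,2,2,2,2,2,2,2], "dp": [[0,0.8,0],[0,1.6,0],[0.2,2.4,0],[0,2.5,0],[0,2.4,0],[0,1.6,0],[0,0.92,0],[0,0,0],[0,0,1],[0,0,1.5],[0,0,0.5]], "turn": [[0,0,0],[0,0,0],[0,0,0],[0,0,0],[0,0,0],[0,0,0],[0,0,0],[0,0,0],[0,0,0],[0,0,0],[0,0,0]]}}

```text
time_s: 56.25
position: [0.4039, -0.0109, 0.158]
tool_rot: [[-1.0, -0.016, -0.002], [-0.016, 1.0, 0.001], [0.002, 0.001, -1.0]]
ft_force: [-0.8, 0.2, -4.4]
grip_width: 0.0249
gripper_force: 60.1
```

>>> {"name": "move_arm", "arguments": {"jaw": [2,2,2,2,2,2,2,2,2,2], "dp": [[0,0,0.7],[0,0,0.7],[0,0,0.7],[0,0,0.6],[0,0,0.5],[0,0,0.3],[0,0,0.2],[0,0,0],[0,0,0],[0,0,0]], "turn": [[0,0,0],[0,0,0],[0,0,0],[0,0,0],[0,0,0],[0,0,0],[0,0,0],[0,0,0],[0,0,0],[0,0,0]]}}

```text
time_s: 57.08
position: [0.4046, -0.0105, 0.1225]
tool_rot: [[-1.0, -0.016, 0.001], [-0.016, 1.0, 0.0], [-0.001, 0.0, -1.0]]
ft_force: [0.1, 0.8, -4.9]
grip_width: 0.025
gripper_force: 60.1
```

```bash
python3 - <<'E'
from h import *
plan([.4045,-.0105,.1206],90.95); print(observe()['ft_force'])
E
```

```text
t 57.08 pos [ 0.4046 -0.0105  0.1225] q6 -109.3 | turn [ 0.     0.001 -0.   ] shift [ 0.01 -0.    0.19]
[ 0.13602179  0.78968619 -4.91270256]
```

>>> {"name": "move_arm", "arguments": {"jaw": [2,2,2,2,2], "dp": [[0,0,0.1],[0,0,0.08],[0,0,0.04],[0,0,0],[0,0,0]], "turn": [[0,0,0],[0,0,0],[0,0,0],[0,0,0],[0,0,0]]}}

```text
time_s: 57.5
position: [0.4046, -0.0104, 0.1205]
tool_rot: [[-1.0, -0.016, 0.001], [-0.016, 1.0, 0.0], [-0.001, 0.0, -1.0]]
ft_force: [-2.2, 2.2, 5.9]
grip_width: 0.025
gripper_force: 61.2
```

Contact. I'll open slowly, rise and back away.

>>> {"name": "move_arm", "arguments": {"jaw": [3.0,3.5,4.5,6,7.5,8.54,8.54,8.54,8.54,8.54,8.54,8.54], "dp": [[0,0,0],[0,0,0],[0,0,0],[0,0,0],[0,0,0],[0,0,0],[0,0,0],[0,0,0],[0,0,-0.5],[0,0,-1.5],[0,0,-2.5],[0,0,-2.5]], "turn": [[0,0,0],[0,0,0],[0,0,0],[0,0,0],[0,0,0],[0,0,0],[0,0,0],[0,0,0],[0,0,0],[0,0,0],[0,0,0],[0,0,0]]}}

```text
time_s: 58.5
position: [0.404, -0.0103, 0.191]
tool_rot: [[-1.0, -0.016, -0.001], [-0.016, 1.0, 0.001], [0.001, 0.001, -1.0]]
ft_force: [1.0, -0.1, 1.5]
grip_width: 0.0853
gripper_force: 0.0
```

>>> {"name": "move_arm", "arguments": {"jaw": [8.54,8.54,8.54,8.54,8.54,8.54,8.54,8.54,8.54,8.54,8.54,8.54], "dp": [[0,0,-2.5],[0,0,-2.5],[0,0,-2.5],[0,0,-1],[0,2,0],[0,2.8,0],[0,2.8,0],[0,2.8,0],[0,2.8,0],[0,2.5,0],[0,1.5,0],[0,0,0]], "turn": [[0,0,0],[0,0,0],[0,0,0],[0,0,0],[0,0,0],[0,0,0],[0,0,0],[0,0,0],[0,0,0],[0,0,0],[0,0,0],[0,0,0]]}}

```text
time_s: 59.5
position: [0.4011, 0.1636, 0.2754]
tool_rot: [[-1.0, -0.019, 0.0], [-0.019, 1.0, 0.001], [-0.0, 0.001, -1.0]]
ft_force: [-0.5, -0.3, 0.1]
grip_width: 0.085
gripper_force: 0.0
```

```bash
python3 - <<'E'
from h import *
im,d,W=snap('top','t9.png'); w=W.reshape(-1,3); w=w[~np.isnan(w[:,0])]
s=w[(np.hypot(w[:,0]-.4,w[:,1]+.012)<.1)&(w[:,2]>.02)&(w[:,2]<.1)]; print('bottle',cv2.minEnclosingCircle((s[:,:2]*1000).astype(np.float32)))
h=w[(np.hypot(w[:,0]-.41,w[:,1]+.012)<.07)&(w[:,2]>.14)&(w[:,2]<.16)]; print(np.median(h[:,2]))
for y in(.2,.09,-.02,-.13): rim([.608-.0166*y,y],.235,W)
snap('side','s9.png')
E
```

```text
bottle ((401.5295104980469, -11.532268524169922), 44.257389068603516)
0.1510606233507505
rim 0.235 213 [603.5 197. ] [64.7 65.6] 1.8 zmed 0.2341
rim 0.235 214 [607.9  88.1] [65.7 63.2] 1.1 zmed 0.2341
rim 0.235 169 [608.9 -20.7] [65.8 60. ] 0.4 zmed 0.235
rim 0.235 194 [ 610.6 -128.4] [66.6 60.3] 0.6 zmed 0.235
```

View pics/s9.png

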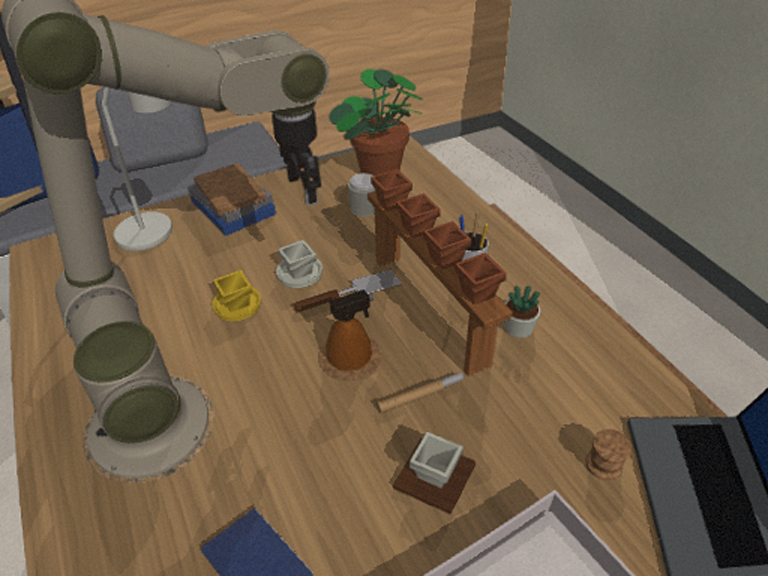

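View pics/t9.png

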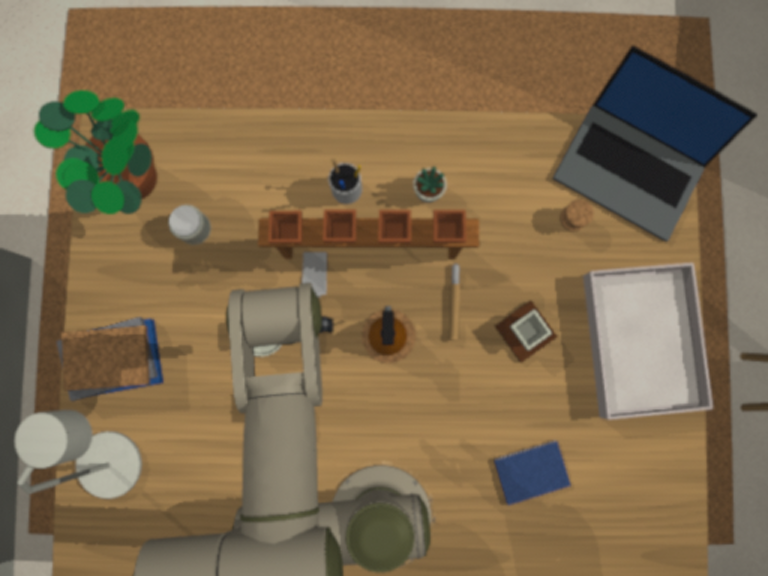

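The mister is centred on its coaster (388,333 in the top picture) and the four pots stand on the ledge. The planters and other things are where they were. Handing in.

```bash
python3 -c "
from rig import ticket
print(ticket.close_job())"
```

```text
the job is handed in; nothing more can be done
None
```

The four terracotta pots present (potB1 was absent) stand upright on the ledge and were misted in order A1, A2, B2, B3; the mister is back on its coaster, and the job was handed in at about 60 s, with no verdict returned.

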